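# Release a dose from the locked tablet dispenser

## Robot

A 6-joint arm with a two-finger parallel gripper is mounted at the origin on a cart in front of the work surface, level with it; the furniture and walls round the work are solid. World frame = base frame: x ahead of the robot, y to its left, z up, the work surface at z = 0. Lengths are in mm, angles in rad, forces in N, time in s.
With the tool pointing down it reaches from about 375 to 900 mm from the base axis. Payload 3.1 kg.
Tool frame: the origin (TCP) lies at the very end of the fingers, on their centre line; the grasp point (between the pads) lies 19 mm behind it; z points along the fingers, x is the direction in which the jaws open and shut, and the axes are right-handed (so a half turn about z gives the same grasp; the last joint's range is limited). The gripper opens to 87 mm and grips with 3 to 60 N. Pads are 19 mm wide; open, the fingers measure 117 mm over their backs; the gripper's body (75 mm by 190 mm) begins 51 mm behind the grasp point.
Start: joints at [1.139, 0.527, 1.433, -0, 1.181, -0.178], TCP at [156.887, 604.965, 222.548] pointing down, gripper open.
Joint ranges: [-3.08, 3.08], [-0.75, 2.2], [0.22, 2.44], [-1.43, 4.57], [0, 2.65], [-2.85, 2.85]. Speed limits (rad/s): [2.79, 2.79, 3.14, 3.14, 3.14, 3.14].

## Interface

Orientations are given as a unit quaternion [w, x, y, z].
In Python, from workcell import sensors, camera, finish_job gives the robot as it stands. The module is installed in compiled form; this text tells all that it offers.
- The arm moves only by the tool drive_tool, never from a script. Its argument "deltas" is a list that holds one entry, the list of rows, each a list of 5 numbers: the opening, from -1 (shut) to 1 (fully open), then the shift along the tool's x, y, z in units of 30 cm (1.0 is 30 cm), then the turn about the tool's z in units of 90 degrees (1.0 is 90 degrees). A call has 1 to 8 rows; each row is the pose to reach, as a shift and turn from the pose measured when the call began, along the tool's axes at that moment; what a row does not reach only later rows make up. A row lasts 1/10 s, in which the tool goes at most 50 mm and 8.59 degrees, less where a joint would pass 70% of its speed; a pose out of reach is approached as far as the arm can. A call with a number of a shift or a turn outside -1 to 1 is refused whole. A call with a gripper value outside its range is refused whole. The fingers move at their own pace and stop on an object; the grip force is fixed at half the most. Time passes only in rows, so rows that repeat a pose let the fingers close. It gives the time, the measured TCP pose, the force and the opening at its end, in the units of the state.
- sensors.get_obs(): the state, without advancing time (a new reading comes with each control period).
- camera(name): name is "scene" or "top"; returns a dict with "image" (384x512x3 uint8, red, green, blue), "vertical_fov" (degrees; the focal length in pixels is half the picture's height over the tangent of half this angle, whatever the lens; pixels are square), "cx", "cy" (the principal point, pixels), "R" (3x3) and "t" (3): a world point X has camera coordinates R X + t. Camera axes: x right, y down, z forward; pixel columns grow to the right and rows downward; lengths in mm; the calibration is good to about 2 mm. A picture is of the moment at which its call begins. There is no depth.
- finish_job(): hands the job in, once; it reports no verdict.
The state is a dict: "time": time; "q": joint angles; "joint_velocities": joint speeds; "joint_efforts": joint torques, N m; "position": TCP position; "tool_rot": TCP orientation; "ft_force": force on the tool from outside, world axes, zero at the start; "ft_torque": the same for the moment, N m; "finger_gap": opening from 0.0 (shut) to 1.0 (fully open).
Only numpy, scipy, OpenCV 4.12 (cv2) and the standard library are available. Lean on these libraries where they do the work, as an engineer would, in place of code of your own. Each camera call takes 0.05 s, during which the arm holds its last target.

## Task

Please get the next dose ready at the tablet dispenser: turn the knob on its drum until the pocket with the capsules clicks in under the orange hatch shutter. Then take the orange-headed key out of the key block, push it fully home in the dispenser's lock (the pins are stiff, so wiggle it if it sticks) and turn it a quarter turn clockwise against its spring. Finish while still gripping the key and holding it turned, so that the shutter stays open; leave the other keys and everything else on the worktop where they are.

Things in the scene. Friction and masses are not known exactly. Their poses are not given: they have to be found in the camera images.
- dispenser: white square tablet dispenser, 216 x 216 mm, 60 mm high, fixed; origin at the centre of its underside, front towards -x, z up. Under its clear round cover is a drum of 14 pockets, turned by the knob in the middle. The hatch is the gap in the cover on the front side, 42 to 87 mm from the centre, closed by an orange shutter. The lock is in the corner at x = -80, y = -80 mm
- knob_grip (a point): where to grip the drum's knob: on the drum's upright axis, 85 mm above the worktop. The knob is a grey bar, 46 mm long (this point's x), 12 mm thick (its y), from 63 to 96 mm above the worktop; the cover is at 60 mm. The pointer line on the -x end of its top points to the pocket with the capsules. Turns with the drum
- drum (a joint): angle of the drum in rad: 0 with the capsule pocket exactly under the hatch, growing counter-clockwise seen from above. It clicks into a ball detent every 0.449 rad (25.7 degrees) and starts one to three clicks on the positive side, so it is turned clockwise to 0; passing a click takes about 0.1 N m
- lock_mouth (a point): middle of the lock's slot, level with its fixed steel face (36 mm across, 66 mm above the worktop). x runs along the slot, z up. Slot 16.0 x 5.6 mm with a 2 mm lead-in; the key's bit enters with its width along x, either way round. Two stiff pins, met 12 to 15 mm deep, resist with up to about 12 N. Home is 22 mm deep, the shoulder on the face; the key turns only within 3 mm of home
- lock (a joint): angle of the lock's plug in rad: 0 at rest, growing clockwise seen from above, 1.57 after a quarter turn, stop at 1.6. A spring turns it back when the key is let go (0.02 N m at 0, 0.08 N m at a quarter turn). The key has play in it: the plug lags the key by about 0.12 rad
- shutter (a joint): angle of the orange shutter about the drum's axis in rad, driven by the lock's plug: 0 shut over the hatch, about 0.49 open after a quarter turn of the key
- key_orange_head (a point): centre of the head of the orange-headed key, upright in the key block. Head 28 mm wide (x), 8 mm thick (y), 34 mm high; this point is 25 mm above the shoulder on which the key rests and 47 mm above its tip; z points up. Below the 24 x 8 mm shoulder: a round neck, 4.4 mm thick, 8 mm long, then a flat bit 14 mm wide (x), 4 mm thick (y), 14 mm long, bevelled at the tip. 30 g
- key_black_head (a point): the same point of a key of the same shape with a black head; it stays in the block
- key_blue_head (a point): the same point of a key of the same shape with a blue head; it stays in the block
- key_block: fixed light wooden block, 46 mm (x) by 130 mm (y), 34 mm high, origin at the centre of its underside. Three slots in a row along y, 40 mm apart; a key stands loosely in each, sunk 22 mm, the flat of its head along the row
- mug: speckled white mug, 96 mm high, to be left alone; origin at the centre of its underside
- glass: clear drinking glass, 80 mm across, 92 mm high, to be left alone; origin at the centre of its underside
- apple: green apple, about 75 mm, to be left alone; origin at its underside
- orange: orange (fruit), about 80 mm, to be left alone; origin at its underside
- egg_timer: orange and cream egg timer, 58 mm across, 57 mm high, to be left alone; origin at the centre of its underside

How it is judged:
By the outcome, as a careful person would: the job done as asked, in the order asked, and still so for the second after the job is handed in, while the arm keeps its last pose, push and grip.
It also fails if it takes over 62 s, if anything falls off the work surface, if the arm or the gripper's body presses on something with over 40 N, if the wrist force passes 120 N, or if a joint passes its speed limit or range.

## Working session

There is one attempt and no reset: what is moved stays moved. The work goes in short steps, Python scripts to look and compute and a tool call to move; the robot and the scene stay as the last step left them, time stands still between calls to the robot, and variables do not carry over. Pictures are saved under pics/ and viewed, and the job is handed in when it is done.

Besides the shell and the picture viewer there is one more tool, called as name(argument=value, ...) on one line, values as JSON. drive_tool: Moves the arm, as the interface text tells. Its arguments: {"type":"object","properties":{"deltas":{"type":"array","items":{"type":"array","items":{"type":"array","items":{"type":"number","minimum":-1,"maximum":1}}}}},"required":["deltas"]}

```bash
mkdir -p pics; python3 - <<'E'
from workcell import sensors,camera
import cv2
o=sensors.get_obs()
for k in o: print(k,o[k])
for n in("scene","top"):
    c=camera(n); cv2.imwrite(f"pics/{n}0.png",cv2.cvtColor(c["image"],cv2.COLOR_RGB2BGR)); print(n,{k:c[k] for k in c if k!="image"})
E
```

```text
time 0.0
q [ 1.13850870e+00  5.28465335e-01  1.43388478e+00 -1.77099636e-05
  1.18137208e+00 -1.78482626e-01]
joint_velocities [-0.00062855  0.00089562 -0.00221983 -0.00081614 -0.00068936  0.00016344]
joint_efforts [ 4.92776071e-04 -4.40044892e+01 -1.76591563e+01  6.33544824e-02
  5.83079411e-02 -1.74841193e-04]
position [156.59088942 604.32414056 221.57770322]
tool_rot [ 4.98965732e-04  7.90911161e-01  6.11930063e-01 -9.40661268e-04]
ft_force [0.36384949 0.15455413 0.07197123]
ft_torque [-0.01705881 -0.03350221 -0.00158211]
finger_gap 0.9996689669388787
scene {'vertical_fov': 52.67236534050742, 'cx': 252.31765541609946, 'cy': 189.8269343712326, 'R': array([[ 0.74055233, -0.67184017, -0.01459561],
       [-0.49548532, -0.53123086, -0.68723218],
       [ 0.45395655,  0.51616331, -0.72629119]]), 't': array([-413.90772846,  298.15008075,  927.71822932])}
top {'vertical_fov': 50.19017848609102, 'cx': 245.6244944816686, 'cy': 195.66885799450492, 'R': array([[-0.01410308, -0.99986514, -0.00841456],
       [-0.99359689,  0.01495713, -0.11198881],
       [ 0.11209957,  0.00678129, -0.99367384]]), 't': array([ -14.32864078,  544.30029689, 1446.79493656])}
```

View pics/scene0.png

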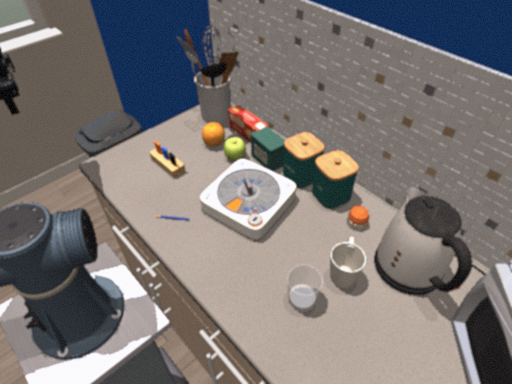

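View pics/top0.png

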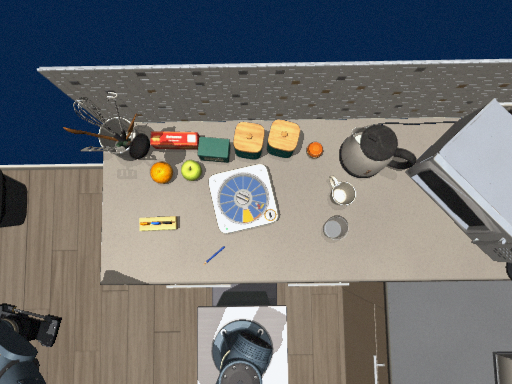

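```bash
cat > h.py <<'E'
import numpy as np,cv2
from workcell import sensors,camera
def f(c): return 192/np.tan(np.radians(c["vertical_fov"]/2))
def ray(c,u,v,z):
    d=c["R"].T@np.array([(u-c["cx"])/f(c),(v-c["cy"])/f(c),1]); o=-c["R"].T@c["t"]
    return o+d*(z-o[2])/d[2]
def proj(c,X):
    p=c["R"]@np.array(X,float)+c["t"]; return np.array([c["cx"]+f(c)*p[0]/p[2],c["cy"]+f(c)*p[1]/p[2]])
def crop(c,name,u0,u1,v0,v1,s):
    im=cv2.cvtColor(c["image"],cv2.COLOR_RGB2BGR)[v0:v1,u0:u1]
    cv2.imwrite("pics/"+name,cv2.resize(im,None,fx=s,fy=s,interpolation=cv2.INTER_CUBIC))
E
python3 - <<'E'
from h import *
t=camera("top"); s=camera("scene")
crop(t,"t1.png",200,290,155,240,7); crop(t,"t2.png",130,190,205,240,12)
crop(s,"s1.png",195,305,150,245,7); crop(s,"s2.png",140,200,135,185,12)
E
```

```text
(no output)
```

View pics/t1.png

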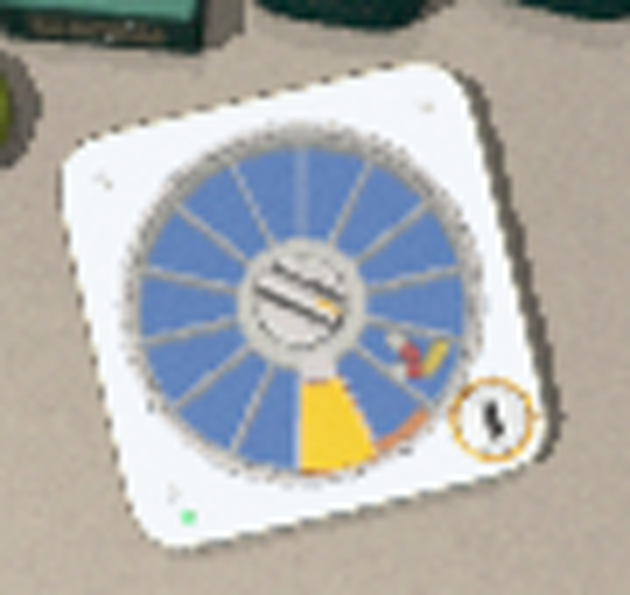

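View pics/t2.png

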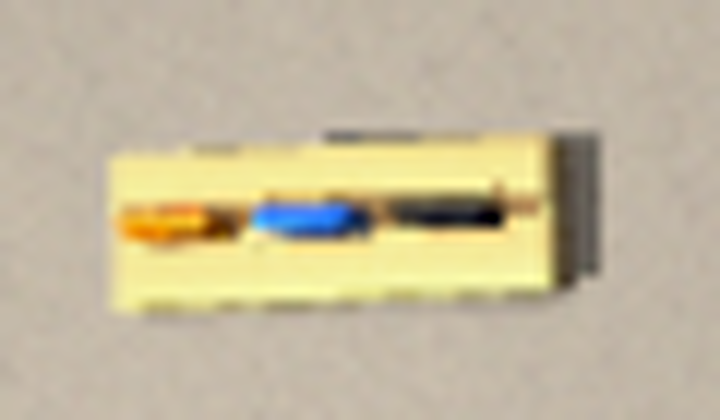

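View pics/s1.png

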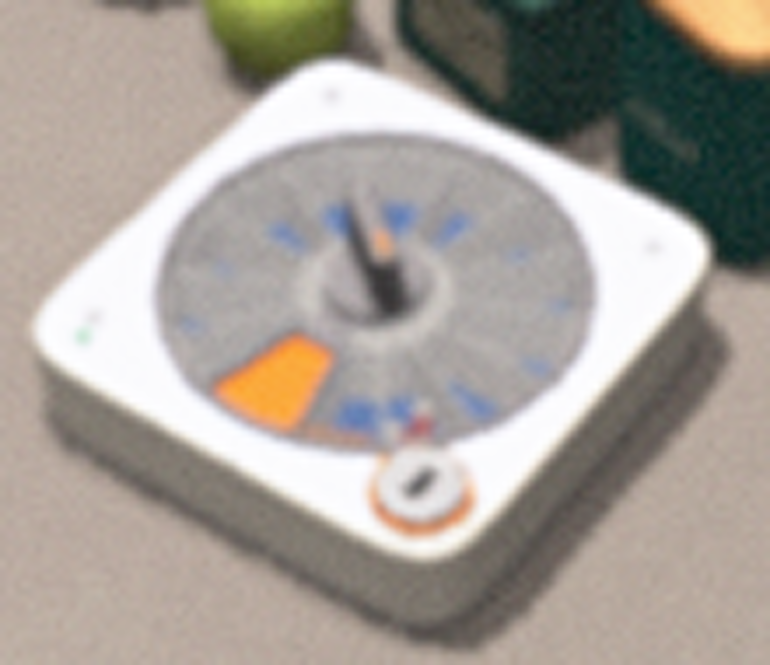

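View pics/s2.png

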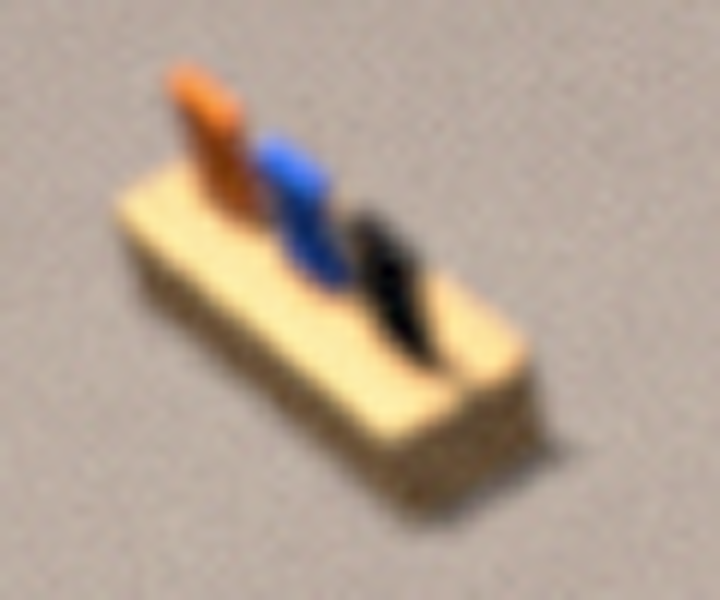

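```bash
python3 - <<'E'
from h import *
np.set_printoptions(precision=1,suppress=True)
t=camera("top"); s=camera("scene")
def rects(c,m,z,name):
    cs,_=cv2.findContours(m.astype(np.uint8),0,2); k=max(cs,key=cv2.contourArea)
    P=np.array([ray(c,u,v,z)[:2] for u,v in cv2.convexHull(k)[:,0]],np.float32)
    r=cv2.minAreaRect(P); print(name,r,"n",cv2.contourArea(k)); return r
for nm,c,(u0,u1,v0,v1) in(("top",t,(200,290,155,240)),("scene",s,(195,305,150,245))):
    im=c["image"].astype(int); m=np.zeros(im.shape[:2],bool); sub=im[v0:v1,u0:u1]
    m[v0:v1,u0:u1]=(sub.min(2)>(200 if nm=="top" else 215))
    m=cv2.morphologyEx(m.astype(np.uint8),cv2.MORPH_OPEN,np.ones((2,2)))
    rects(c,m,60,nm+" disp z60")
for nm,c,(u0,u1,v0,v1) in(("top",t,(130,190,205,240)),):
    im=c["image"]; m=np.zeros(im.shape[:2],bool); hsv=cv2.cvtColor(im,cv2.COLOR_RGB2HSV)
    m[v0:v1,u0:u1]=((hsv[...,1]>85)&(hsv[...,2]>120))[v0:v1,u0:u1]
    rects(c,m,34,nm+" block z34")
# orange head/ lock ring
for nm,c,(u0,u1,v0,v1) in(("top",t,(130,190,205,240)),("scene",s,(140,200,135,185))):
    hsv=cv2.cvtColor(c["image"],cv2.COLOR_RGB2HSV)
    for col,cond in(("or",(hsv[...,0]<20)&(hsv[...,1]>170)),("blue",(hsv[...,0]>100)&(hsv[...,0]<125)&(hsv[...,1]>140))):
        m=np.zeros(hsv.shape[:2],bool); m[v0:v1,u0:u1]=cond[v0:v1,u0:u1]
        v,u=np.nonzero(m); print(nm,col,len(u),u.mean(),v.mean(),u.min(),u.max(),v.min(),v.max(), ray(c,u.mean(),v.mean(),59), ray(c,u.mean(),v.mean(),70))
    
print("lock top px",ray(t,200+493/7-.43,155+420/7-.43,66),"scene",ray(s,195+420/7-.43,150+483/7-.43,66))
a=ray(t,200+265/7-.43,155+280/7-.43,96);
print("top knob centre z96",ray(t,200+300/7-.43,155+300/7-.43,96))
print("scene knob bar top mid",ray(s,195+378/7-.43,150+255/7-.43,96))
E
```

```text
top disp z60 ((529.729736328125, -14.652641296386719), (212.68447875976562, 212.98098754882812), 12.279723167419434) n 1190.0
scene disp z60 ((529.01513671875, -19.22681427001953), (213.78854370117188, 213.01841735839844), 11.900126457214355) n 3870.5
top block z34 ((449.7081604003906, 295.50762939453125), (46.23568344116211, 129.5186767578125), 2.0246455669403076) n 372.0
top or 13 144.46153846153845 223.3846153846154 140 148 222 224 [448.2 334.4  59. ] [447.6 331.6  70. ]
top blue 16 155.0 222.5625 151 159 222 223 [450.5 297.3  59. ] [450.  294.8  70. ]
scene or 28 157.57142857142858 146.92857142857142 155 160 142 152 [445.6 331.2  59. ] [440.  318.7  70. ]
scene blue 24 164.54166666666666 151.875 162 167 148 157 [448.6 295.1  59. ] [443. 283.  70.]
lock top px [ 472.2 -106.8   66. ] scene [ 470.6 -107.8   66. ]
top knob centre z96 [530.7 -11.6  96. ]
scene knob bar top mid [520.8 -28.6  96. ]
```

```bash
python3 - <<'E'
from h import *
np.set_printoptions(precision=1,suppress=True)
S=8
def up(c,b):
    u0,u1,v0,v1=b; return cv2.resize(c["image"][v0:v1,u0:u1],None,fx=S,fy=S,interpolation=cv2.INTER_CUBIC)
def px(b,p): return (p[0]+.5)/S-.5+b[0],(p[1]+.5)/S-.5+b[2]
def tow(c,b,k,z): return np.array([ray(c,*px(b,p),z)[:2] for p in k.reshape(-1,2)],np.float32)
def comps(c,b,m,z,minA=200):
    cs,_=cv2.findContours(m.astype(np.uint8),cv2.RETR_LIST,cv2.CHAIN_APPROX_NONE)
    for k in sorted(cs,key=cv2.contourArea,reverse=True)[:5]:
        if cv2.contourArea(k)<minA: continue
        P=tow(c,b,cv2.convexHull(k),z); r=cv2.minAreaRect(P); (ce,rad)=cv2.minEnclosingCircle(P)
        print("  rect",np.array(r[0]),np.array(r[1]),round(r[2],1)," circ",np.array(ce),round(rad,1))
B=[("top",(195,295,150,245)),("scene",(190,310,145,250))]
for n,b in B:
    c=camera(n); I=up(c,b); hsv=cv2.cvtColor(I,cv2.COLOR_RGB2HSV); mn=I.min(2)
    print(n,"white")
    for th in (195,205,215,225): print(th); comps(c,b,mn>th,60,3000)
    print("orange/yellow"); o=(hsv[...,1]>110)&(hsv[...,0]<32)&(hsv[...,2]>150); comps(c,b,o,60,150)
    print("dark z66"); 
    p=proj(c,(471,-107,66)); q=np.array([(p[0]+.5-b[0])*S,(p[1]+.5-b[2])*S]); 
    yy,xx=np.mgrid[:I.shape[0],:I.shape[1]]; d=np.hypot(xx-q[0],yy-q[1])<22
    comps(c,b,(mn<130)&d,66,20)
    print("green"); comps(c,b,(hsv[...,0]>40)&(hsv[...,0]<80)&(hsv[...,1]>60)&(xx<I.shape[1]*.45)&(yy>I.shape[0]*.3),60,10)
    v,u=np.nonzero
    cv2.imwrite(f"pics/up_{n}.png",cv2.cvtColor(I[:600,:800],cv2.COLOR_RGB2BGR))
E
```

```text
top white
195
  rect [533.4 -11. ] [215.3 214.8] 12.3  circ [533.  -10.9] 139.8
  rect [ 472.7 -106.4] [31.6 33.4] 89.2  circ [ 472.9 -106.8] 17.4
205
  rect [533.4 -11. ] [214.4 214.1] 12.3  circ [533.  -10.9] 139.4
  rect [ 472.7 -106.4] [30.7 32.5] 89.2  circ [ 472.9 -106.8] 17.0
215
  rect [533.4 -11.1] [213.4 213.3] 12.3  circ [533. -11.] 139.1
  rect [ 472.5 -106.4] [29.8 32.1] 88.7  circ [ 472.7 -106.9] 16.8
225
  rect [533.3 -11.2] [212.8 212.6] 12.3  circ [533.6 -10.6] 138.3
orange/yellow
  rect [471.1 -26.3] [45.2 37.4] 10.1  circ [469.3 -26. ] 25.8
  rect [702.3 -39.9] [69.3  8.2] 89.1  circ [705.8 -40. ] 34.6
  rect [502.4 -75.3] [ 6.6 21.7] 40.2  circ [503.6 -74.3] 10.9
  rect [467.1 -61.9] [ 4.3 27.1] 37.0  circ [468.1 -61.2] 13.5
  rect [ 702.6 -178.2] [20.5  3.2] 89.1  circ [ 703.7 -178.2] 10.3
dark z66
  rect [ 472.2 -106.8] [15.9  6.7] 18.8  circ [ 472.1 -106.3] 8.2
green
  rect [426.3  46.6] [5.7 6.1] 89.5  circ [426.3  46.6] 3.3Traceback (most recent call last):
  File "<stdin>", line 25, in <module>
TypeError: cannot unpack non-iterable numpy._ArrayFunctionDispatcher object
```

```bash
cat >> h.py <<'E'
np.set_printoptions(precision=1,suppress=True)
S=8
def up(c,b):
    u0,u1,v0,v1=b; return cv2.resize(c["image"][v0:v1,u0:u1],None,fx=S,fy=S,interpolation=cv2.INTER_CUBIC)
def px(b,p): return (p[0]+.5)/S-.5+b[0],(p[1]+.5)/S-.5+b[2]
def tow(c,b,k,z): return np.array([ray(c,*px(b,p),z)[:2] for p in k.reshape(-1,2)],np.float32)
def comps(c,b,m,z,minA=200):
    cs,_=cv2.findContours(m.astype(np.uint8),cv2.RETR_LIST,cv2.CHAIN_APPROX_NONE)
    for k in sorted(cs,key=cv2.contourArea,reverse=True)[:4]:
        if cv2.contourArea(k)<minA: continue
        P=tow(c,b,cv2.convexHull(k),z); r=cv2.minAreaRect(P); (ce,rad)=cv2.minEnclosingCircle(P)
        M=cv2.moments(k); print("  rect",np.array(r[0]),np.array(r[1]),round(r[2],1)," circ",np.array(ce),round(rad,1),"px",np.round(px(b,(M['m10']/M['m00'],M['m01']/M['m00'])),2))
E
python3 - <<'E'
from h import *
c=camera("scene"); b=(190,310,145,250); I=up(c,b); hsv=cv2.cvtColor(I,cv2.COLOR_RGB2HSV); mn=I.min(2)
for th in (195,205,215,225): print(th); comps(c,b,mn>th,60,3000)
yy,xx=np.mgrid[:I.shape[0],:I.shape[1]]
p=proj(c,(472,-107,66)); q=np.array([(p[0]+.5-b[0])*S,(p[1]+.5-b[2])*S]); d=np.hypot(xx-q[0],yy-q[1])<22
print("slot");comps(c,b,(mn<140)&d,66,20)
c=camera("top"); b=(195,295,150,245); I=up(c,b); hsv=cv2.cvtColor(I,cv2.COLOR_RGB2HSV)
p=proj(c,(533,-11,96)); q=np.array([(p[0]+.5-b[0])*S,(p[1]+.5-b[2])*S]);yy,xx=np.mgrid[:I.shape[0],:I.shape[1]]; d=np.hypot(xx-q[0],yy-q[1])
print("knob dark");
for th in(70,90,110):print(th);comps(c,b,(I.max(2)<th)&(d<80),96,20)
print("pointer");comps(c,b,(hsv[...,1]>60)&(hsv[...,0]<32)&(d<80),96,20)
cv2.imwrite("pics/knob.png",cv2.cvtColor(cv2.resize(I[int(q[1])-80:int(q[1])+80,int(q[0])-80:int(q[0])+80],None,fx=3,fy=3),cv2.COLOR_RGB2BGR))
# keys
for n,b in(("top",(130,190,205,240)),("scene",(140,200,135,185))):
    c=camera(n); I=up(c,b); hsv=cv2.cvtColor(I,cv2.COLOR_RGB2HSV)
    print(n,"block");comps(c,b,(hsv[...,1]>70)&(hsv[...,2]>130),34,2000)
    print("orange z76 then 59"); m=(hsv[...,1]>190)&(hsv[...,0]<20); comps(c,b,m,76,50); comps(c,b,m,59,50)
    print("blue"); m=(hsv[...,1]>150)&(abs(hsv[...,0].astype(int)-110)<15); comps(c,b,m,76,50); comps(c,b,m,59,50)
E
```

```text
195
  rect [530.2 -13.9] [217.6 216.6] 12.2  circ [529.6 -15.2] 140.5 px [247.8 192.9]
  rect [531.9 -14. ] [181.8 181.8] 17.3  circ [529.1 -15. ] 94.4 px [248.1 191.4]
  rect [ 465.3 -114. ] [28.6 41.8] 45.7  circ [ 469.5 -109.8] 21.0 px [255.  223.1]
205
  rect [530. -14.] [216.2 215.5] 12.2  circ [529.7 -15.3] 140.0 px [247.8 192.9]
  rect [531.9 -13.9] [183.2 182.8] 17.1  circ [528.2 -15.8] 96.2 px [248.1 191.4]
  rect [ 465.9 -113.6] [30.7 42.3] 47.1  circ [ 469.8 -109.5] 21.5 px [255.  222.9]
215
  rect [529.9 -14.2] [215.2 214.4] 12.3  circ [529.1 -14.9] 139.4 px [247.9 192.9]
  rect [523.  -16.8] [203.1 184.3] 18.7  circ [519.  -30.5] 114.3 px [248.4 192.4]
225
  rect [529.8 -14.3] [213.8 213.2] 12.2  circ [529.4 -15.1] 138.7 px [247.9 192.9]
  rect [523.3 -16.7] [204.5 185.7] 18.7  circ [519.1 -30.5] 115.1 px [248.5 193.1]
slot
  rect [ 470.6 -107.9] [11.9  5. ] 9.4  circ [ 470.6 -107.8] 6.0 px [254.6 218.6]
knob dark
70
90
110
  rect [531.2  -0. ] [16.6  2.2] 64.9  circ [531.7  -0.3] 8.3 px [239.3 197.4]
  rect [536.7 -20.7] [4.6 1.2] 44.0  circ [536.8 -20.8] 2.3 px [245.1 
[... 343 characters left out ...]
.5 px [144.7 223.6]
  rect [448.5 334.7] [ 8.6 31.2] 3.0  circ [447.1 334.7] 15.7 px [144.7 223.6]
blue
  rect [448.8 292.3] [30.5  6.9] 89.2  circ [448.6 292.3] 15.3 px [155.5 222.8]
  rect [449.6 296.2] [30.8  7. ] 89.2  circ [449.4 296.2] 15.4 px [155.5 222.8]
scene block
  rect [445.7 311.8] [ 60.1 175.8] 0.1  circ [449.4 312.1] 90.3 px [165.  158.7]
orange z76 then 59
  rect [437.3 311.7] [52.1  7.8] 67.6  circ [436.9 311.9] 26.2 px [157.7 147.1]
  rect [446.  331.1] [53.2  8. ] 67.6  circ [445.5 331.3] 26.7 px [157.7 147.1]
blue
  rect [440.  273.9] [53.9  9.9] 70.0  circ [439.3 274.2] 27.0 px [164.7 152. ]
  rect [448.7 292.5] [55.  10.1] 70.0  circ [448.  292.8] 27.6 px [164.7 152. ]
```

View pics/knob.png

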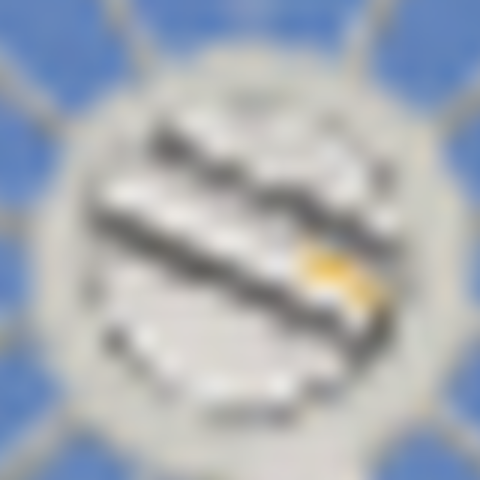

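```bash
cat >> h.py <<'E'
def st():
    o=sensors.get_obs(); w,x,y,z=o["tool_rot"]
    from scipy.spatial.transform import Rotation as Ro
    M=Ro.from_quat([x,y,z,w]).as_matrix(); return o,np.array(o["position"]),M
def go(x,y,z,yaw=None):
    o,p,M=st(); d=M.T@(np.array([x,y,z])-p); cur=np.degrees(np.arctan2(M[1,0],M[0,0]))
    turn=0 if yaw is None else (cur-yaw+180)%360-180
    print("t",round(o["time"],2),"p",p,"yaw",round(cur,2),"F",np.array(o["ft_force"]),"T",np.round(o["ft_torque"],3),"gap",round(o["finger_gap"]*87,1),"q6",round(o["q"][5],3),"z",np.round(M[:,2],3))
    print("delta/300",np.round(d/300,4),"turn/90",round(turn/90,4),"rows",np.linalg.norm(d)/50,abs(turn)/8.59)
E
python3 - <<'E'
from h import *
go(350,290,215,10);go(531.7,-12.5,150,-26.3)
E
```

```text
t 0.55 p [156.9 604.9 222.5] yaw 75.46 F [ 0.4  0.  -0.2] T [ 0. -0.  0.] gap 87.4 q6 -0.179 z [-0. -0. -1.]
delta/300 [-0.9  0.9  0. ] turn/90 0.7273 rows 7.39015648549894 7.620418730920465
t 0.55 p [156.9 604.9 222.5] yaw 75.46 F [ 0.4  0.  -0.2] T [ 0. -0.  0.] gap 87.4 q6 -0.179 z [-0. -0. -1.]
delta/300 [-1.7  1.7  0.2] turn/90 1.1307 rows 14.518655930129473 11.84626273557704
```

drive_tool(deltas=[[[1,-0.86,0.88,0.02,0.73],[1,-0.86,0.88,0.02,0.73],[1,-0.86,0.88,0.02,0.73],[1,-0.86,0.88,0.02,0.73],[1,-0.86,0.88,0.02,0.73],[1,-0.86,0.88,0.02,0.73],[1,-0.86,0.88,0.02,0.73],[1,-0.86,0.88,0.02,0.73]]])

```text
time: 1.35
position: [349.5, 285.9, 216.8]
tool_rot: [0.0, 0.997, 0.081, 0.001]
ft_force: [0.4, 0.6, -0.1]
finger_gap: 1.001
```

```bash
sed -i 's/print("delta\/300",np.round(d\/300,4)/print("delta\/300",[round(float(v),4) for v in d\/300]/' h.py; python3 - <<'E'
from h import *
go(531.7,-12.5,160,-26.3)
E
```

```text
t 1.35 p [349.5 285.9 216.8] yaw 9.27 F [ 0.4  0.6 -0.1] T [-0.   0.  -0.1] gap 87.1 q6 0.277 z [ 0. -0. -1.]
delta/300 [0.4388, 1.0794, 0.1908] turn/90 0.3952 rows 7.084295682060806 4.140856586634737
```

drive_tool(deltas=[[[1,0.44,1.0,0.19,0.395],[1,0.44,1.0,0.19,0.395],[1,0.44,1.0,0.19,0.395],[1,0.44,1.0,0.19,0.395],[1,0.44,1.0,0.19,0.395],[1,0.44,1.0,0.19,0.395],[1,0.44,1.0,0.19,0.395],[1,0.44,1.0,0.19,0.395]]])

```text
time: 2.15
position: [532.0, 6.7, 159.8]
tool_rot: [0.001, 0.973, -0.23, 0.003]
ft_force: [0.3, 1.0, -0.3]
finger_gap: 1.0
```

```bash
python3 - <<'E'
from h import *
go(531.7,-12.5,110,-26.3)
E
```

```text
t 2.15 p [532.    6.7 159.8] yaw -26.58 F [ 0.3  1.  -0.3] T [-0.1  0.1  0.1] gap 87.0 q6 0.268 z [ 0. -0. -1.]
delta/300 [0.0269, 0.0576, 0.1663] turn/90 -0.0031 rows 1.0683117790567545 0.032367928635239636
```

drive_tool(deltas=[[[1,0.027,0.058,0.165,0],[1,0.027,0.058,0.165,0],[1,0.027,0.058,0.165,0],[1,0.027,0.058,0.165,0]]])

```text
time: 2.55
position: [531.8, -11.7, 111.4]
tool_rot: [0.0, 0.973, -0.23, 0.003]
ft_force: [-0.2, 0.4, 0.4]
finger_gap: 0.997
```

```bash
python3 - <<'E'
from h import *
go(531.7,-12.5,67,-26.3); print(np.round(sensors.get_obs()["q"],3))
crop(camera("scene"),"s3.png",190,310,130,250,6); crop(camera("top"),"t3.png",195,295,150,245,7)
E
```

```text
t 2.55 p [531.8 -11.7 111.4] yaw -26.54 F [-0.2  0.4  0.4] T [-0.1  0.1 -0. ] gap 86.7 q6 0.232 z [ 0. -0. -1.]
delta/300 [0.0001, 0.0026, 0.1479] turn/90 -0.0026 rows 0.8875768877908157 0.02745690489922686
[-0.2  0.6  1.8 -0.   0.8  0.2]
```

View pics/s3.png

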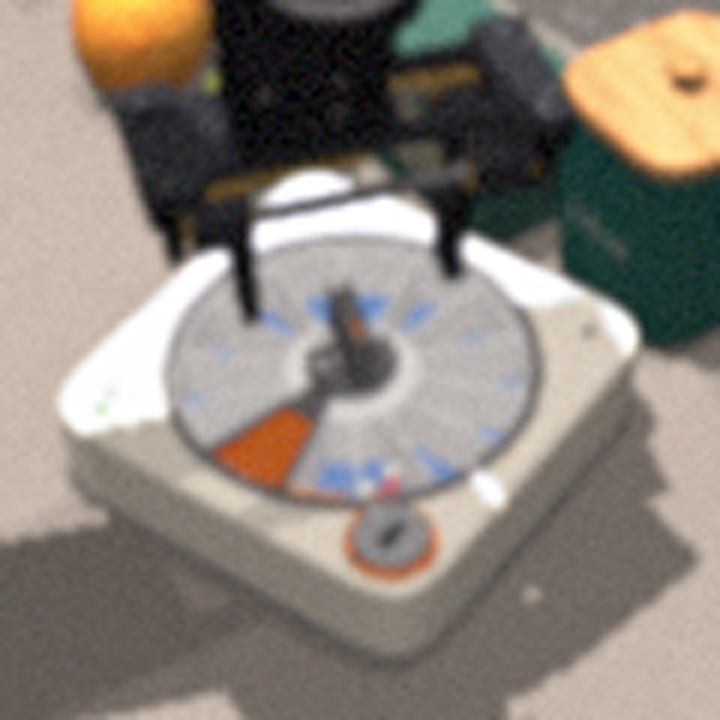

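View pics/t3.png

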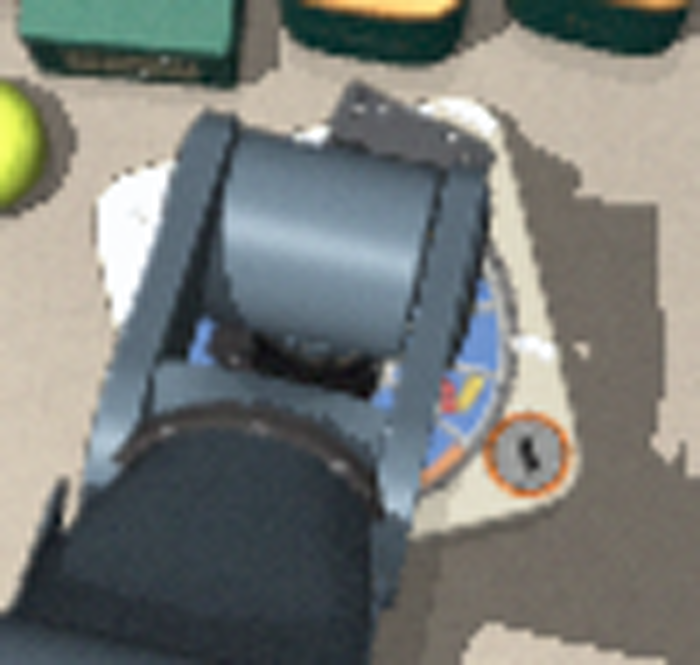

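```bash
python3 - <<'E'
from h import *
c=camera("scene"); o,p,M=st()
for s in(-50,50): print(s,(proj(c,p+M[:,0]*s)+.5-np.array([190,130]))*6)
print("knob top ctr proj",(proj(c,(531.7,-12.5,96))+.5-np.array([190,130]))*6)
E
```

```text
-50 [243.6 306.3]
50 [451.1 261.9]
knob top ctr proj [348.9 309.5]
```

drive_tool(deltas=[[[1,0,0.0026,0.147,0],[1,0,0.0026,0.147,0],[1,0,0.0026,0.147,0],[-1,0,0.0026,0.147,0],[-1,0,0.0026,0.147,0],[-1,0,0.0026,0.147,0],[-1,0,0.0026,0.147,0],[-1,0,0.0026,0.147,0]]])

```text
time: 3.5
position: [532.5, -12.7, 68.3]
tool_rot: [0.0, 0.973, -0.229, 0.004]
ft_force: [0.3, -0.8, -0.1]
finger_gap: 0.634
```

```bash
python3 - <<'E'
from h import *
go(531.7,-12.5,67,-26.3-51.4)
E
```

```text
t 3.5 p [532.5 -12.7  68.3] yaw -26.51 F [ 0.3 -0.8 -0.1] T [-0.   0.1  0. ] gap 55.2 q6 0.231 z [ 0. -0. -1.]
delta/300 [-0.0029, 0.0006, 0.0044] turn/90 0.5688 rows 0.03197852393782383 5.959547609708425
```

drive_tool(deltas=[[[-1,0,0,0,0],[-1,0,0,0,0],[-1,0,0,0,0],[-1,0,0,0,0],[-1,0,0,0,0],[-1,0,0,0,0],[-1,0,0,0,0],[-1,0,0,0,0]]])

```text
time: 4.3
position: [532.2, -12.6, 68.3]
tool_rot: [0.0, 0.973, -0.229, 0.004]
ft_force: [-0.4, 0.2, 1.2]
finger_gap: 0.136
```

```bash
python3 - <<'E'
from h import *
go(531.7,-12.5,67,-26.3-51.4)
E
```

```text
t 4.3 p [532.2 -12.6  68.3] yaw -26.5 F [-0.4  0.2  1.2] T [0.1 0.4 0. ] gap 11.8 q6 0.23 z [ 0. -0. -1.]
delta/300 [-0.0015, 0.0005, 0.0042] turn/90 0.5689 rows 0.02660927661187778 5.960296529626775
```

drive_tool(deltas=[[[-1,0,0,0,0.09],[-1,0,0,0,0.18],[-1,0,0,0,0.27],[-1,0,0,0,0.36],[-1,0,0,0,0.45],[-1,0,0,0,0.53],[-1,0,0,0,0.571],[-1,0,0,0,0.571]]])

```text
time: 5.1
position: [530.4, -11.3, 68.2]
tool_rot: [-0.001, 0.778, -0.629, 0.002]
ft_force: [-3.8, 4.8, 3.8]
finger_gap: 0.134
```

```bash
python3 - <<'E'
from h import *
go(531.7,-12.5,67,-26.3-51.4)
crop(camera("scene"),"s4.png",190,310,130,250,6)
E
```

```text
t 5.1 p [530.4 -11.3  68.2] yaw -77.89 F [-3.8  4.8  3.8] T [0.7 0.8 0.1] gap 11.6 q6 1.127 z [ 0. -0. -1.]
delta/300 [0.0047, -0.0035, 0.0039] turn/90 -0.0021 rows 0.04225506364899875 0.022492378541028514
```

View pics/s4.png

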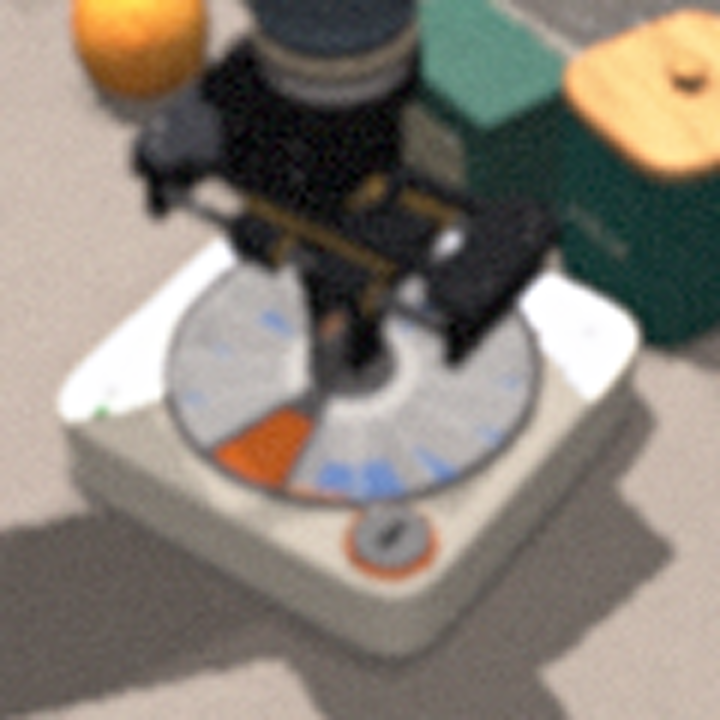

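drive_tool(deltas=[[[1,0,0,0,0],[1,0,0,0,0],[1,0,0,0,0],[1,0,0,0,0],[1,0,0,-0.1,0],[1,0,0,-0.25,0],[1,0,0,-0.4,0],[1,0,0,-0.4,0]]])

```text
time: 5.95
position: [534.5, -12.4, 194.1]
tool_rot: [-0.004, 0.778, -0.628, 0.008]
ft_force: [1.2, -0.5, 0.5]
finger_gap: 0.779
```

```bash
python3 - <<'E'
from h import *
go(449,250,190,2.1); go(447.7,333,190,2.1)
crop(camera("scene"),"s5.png",190,310,130,250,6)
E
```

```text
t 5.95 p [534.5 -12.4 194.1] yaw -77.82 F [ 1.2 -0.5  0.5] T [-0.1  0.1  0. ] gap 67.8 q6 1.126 z [ 0. -0. -1.]
delta/300 [-0.9152, 0.0943, 0.0048] turn/90 -0.888 rows 5.520079950919547 9.304208842436903
t 5.95 p [534.5 -12.4 194.1] yaw -77.82 F [ 1.2 -0.5  0.5] T [-0.1  0.1  0. ] gap 67.8 q6 1.126 z [ 0. -0. -1.]
delta/300 [-1.1865, 0.0401, 0.0036] turn/90 -0.888 rows 7.12312999757306 9.304208842436903
```

View pics/s5.png

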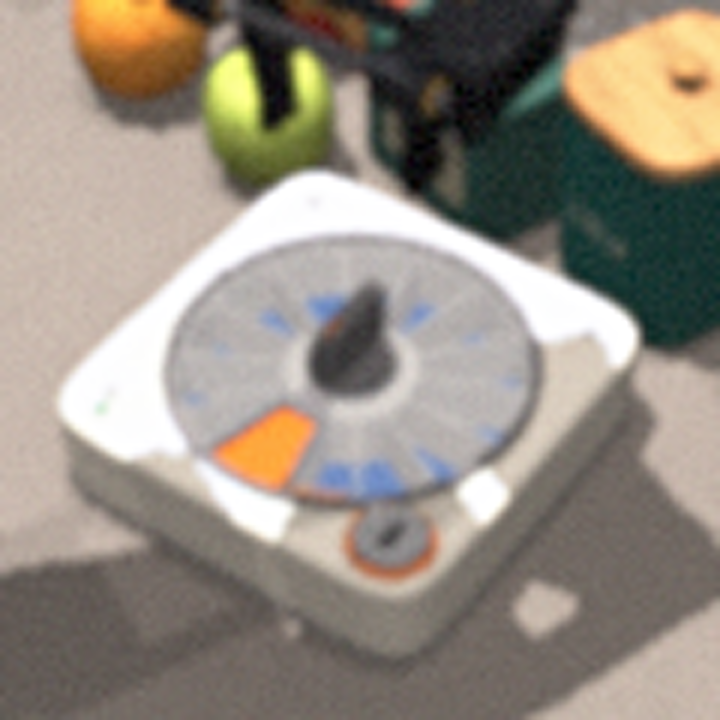

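drive_tool(deltas=[[[1,-0.91,0.09,0,-0.89],[1,-0.91,0.09,0,-0.89],[1,-0.91,0.09,0,-0.89],[1,-0.91,0.09,0,-0.89],[1,-0.91,0.09,0,-0.89],[1,-0.91,0.09,0,-0.89],[1,-0.91,0.09,0,-0.89],[1,-0.91,0.09,0,-0.89]]])

```text
time: 6.8
position: [446.9, 249.9, 187.9]
tool_rot: [0.002, 0.997, -0.075, 0.004]
ft_force: [0.6, -0.3, 0.1]
finger_gap: 1.0
```

```bash
python3 - <<'E'
from h import *
go(447.7,333,150,2.1)
c=camera("top");crop(c,"t6.png",195,295,150,245,7)
b=(195,295,150,245); I=up(c,b); hsv=cv2.cvtColor(I,cv2.COLOR_RGB2HSV)
p=proj(c,(533,-11,96)); q=np.array([(p[0]+.5-b[0])*S,(p[1]+.5-b[2])*S]);yy,xx=np.mgrid[:I.shape[0],:I.shape[1]]; d=np.hypot(xx-q[0],yy-q[1])
print("pointer");comps(c,b,(hsv[...,1]>60)&(hsv[...,0]<32)&(d<60),96,20)
print(proj(c,(533,-11,96)))
E
```

```text
t 6.8 p [446.9 249.9 187.9] yaw -8.56 F [ 0.6 -0.3  0.1] T [-0.1  0.1 -0. ] gap 87.0 q6 0.45 z [ 0. -0. -1.]
delta/300 [-0.0397, -0.2746, 0.125] turn/90 -0.1185 rows 1.8259879351248771 1.2414090206914266
pointer
  rect [518.5 -14.5] [14.9  5.2] 16.7  circ [518.7 -15.4] 7.4 px [243.4 200.9]
[242.2 196.8]
```

View pics/t6.png

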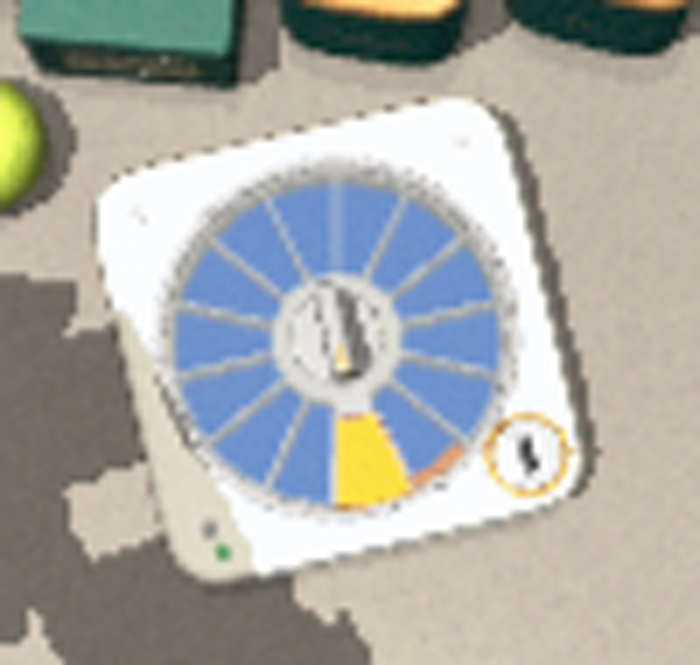

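drive_tool(deltas=[[[1,-0.04,-0.275,0.125,-0.1185],[1,-0.04,-0.275,0.125,-0.1185],[1,-0.04,-0.275,0.125,-0.1185],[1,-0.04,-0.275,0.29,-0.1185],[1,-0.04,-0.275,0.29,-0.1185],[1,-0.04,-0.275,0.29,-0.1185]]])

```text
time: 7.45
position: [446.6, 331.0, 99.3]
tool_rot: [0.004, 1.0, 0.019, 0.002]
ft_force: [-0.2, -0.5, 1.3]
finger_gap: 1.0
```

```bash
python3 - <<'E'
from h import *
go(447.7,333,42,2.1)
c=camera("scene");crop(c,"s7.png",120,210,100,190,8)
o,p,M=st()
for s in(-50,50): print(s,(proj(c,p+M[:,0]*s)+.5-np.array([120,100]))*8)
for P in((447.7,333,76),(447.7,333,59),(447.7,333,34)): print(P,(proj(c,P)+.5-np.array([120,100]))*8)
c=camera("top");crop(c,"t7.png",110,190,190,250,10)
E
```

```text
t 7.45 p [446.6 331.   99.3] yaw 2.16 F [-0.2 -0.5  1.3] T [-0.1  0.1 -0. ] gap 87.0 q6 0.411 z [ 0. -0. -1.]
delta/300 [0.0035, -0.0078, 0.191] turn/90 0.0007 rows 1.1473841437605639 0.0074170378661282425
-50 [181.8 353.2]
50 [391.7 238.1]
(447.7, 333, 76) [298.5 342.6]
(447.7, 333, 59) [306.6 375.1]
(447.7, 333, 34) [318.3 421.7]
```

View pics/s7.png

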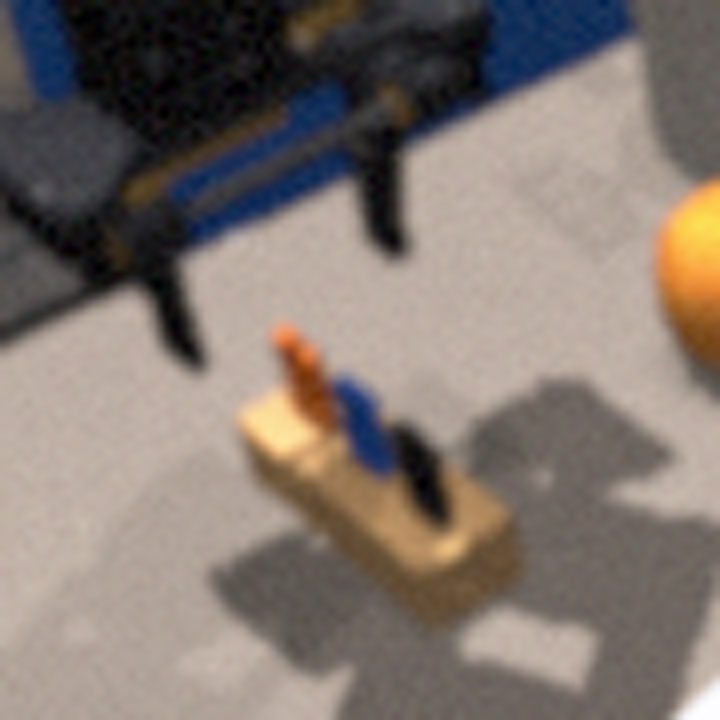

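View pics/t7.png

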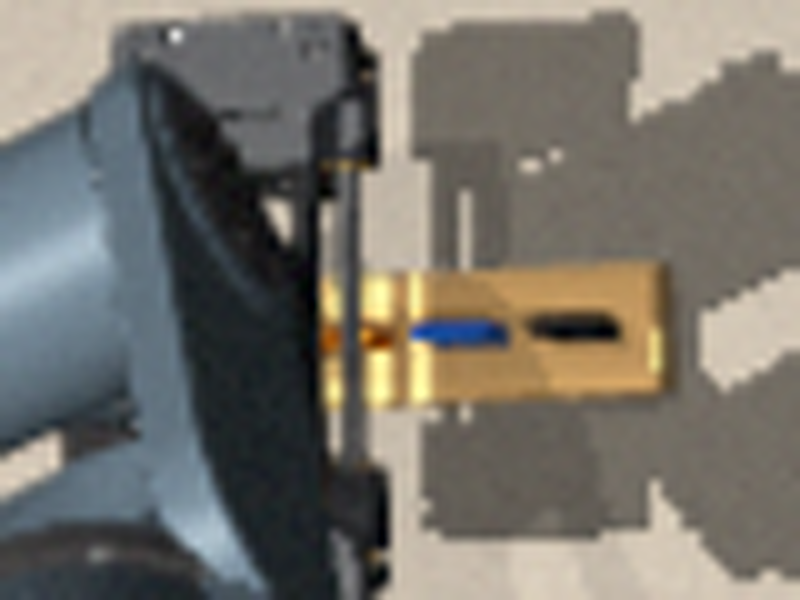

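drive_tool(deltas=[[[1,0.0035,-0.008,0.06,0],[1,0.0035,-0.008,0.13,0],[1,0.0035,-0.008,0.187,0],[1,0.0035,-0.008,0.187,0],[-1,0.0035,-0.008,0.187,0],[-1,0.0035,-0.008,0.187,0],[-1,0.0035,-0.008,0.187,0],[-1,0.0035,-0.008,0.187,0]]])

```text
time: 8.35
position: [450.9, 334.7, 47.0]
tool_rot: [0.002, 1.0, 0.019, 0.006]
ft_force: [0.0, -0.3, 0.1]
finger_gap: 0.723
```

drive_tool(deltas=[[[-1,0,0,0,0],[-1,0,0,0,0],[-1,0,0,0,0],[-1,0,0,0,0],[-1,0,0,0,0],[-1,0,0,0,0],[-1,0,0,0,0],[-1,0,0,0,0]]])

```text
time: 9.15
position: [449.3, 334.2, 46.6]
tool_rot: [0.002, 1.0, 0.019, 0.004]
ft_force: [-2.3, 0.2, -0.5]
finger_gap: 0.087
```

```bash
python3 - <<'E'
from h import *
go(447.7,333,130,2.1)
c=camera("scene");crop(c,"s8.png",120,210,100,190,8)
E
```

```text
t 9.15 p [449.3 334.2  46.6] yaw 2.18 F [-2.3  0.2 -0.5] T [-0.1  0.5 -0. ] gap 7.6 q6 0.415 z [ 0. -0. -1.]
delta/300 [-0.0033, 0.005, -0.2782] turn/90 0.0009 rows 1.6693665822640897 0.009660560160926689
```

View pics/s8.png

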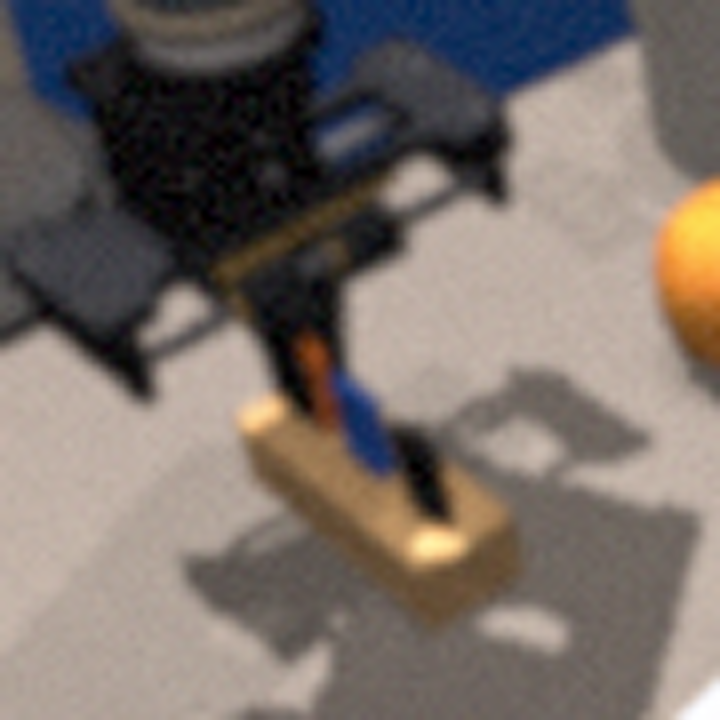

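drive_tool(deltas=[[[-1,0,0,-0.03,0],[-1,0,0,-0.06,0],[-1,0,0,-0.09,0],[-1,0,0,-0.14,0],[-1,0,0,-0.22,0],[-1,0,0,-0.3,0],[-1,0,0,-0.3,0],[-1,0,0,-0.3,0]]])

```text
time: 10.0
position: [449.3, 334.9, 137.7]
tool_rot: [0.002, 1.0, 0.019, 0.006]
ft_force: [0.9, 0.2, -0.9]
finger_gap: 0.088
```

```bash
python3 - <<'E'
from h import *
go(460,80,150,60); go(471.2,-107.4,140,102.3)
c=camera("scene");crop(c,"s9.png",120,210,90,180,8)
E
```

```text
t 10.0 p [449.3 334.9 137.7] yaw 2.19 F [ 0.9  0.2 -0.9] T [-0.1  0.   0. ] gap 7.7 q6 0.413 z [ 0. -0. -1.]
delta/300 [0.0035, 0.8504, -0.0381] turn/90 -0.6424 rows 5.107473943915618 6.730295353802853
t 10.0 p [449.3 334.9 137.7] yaw 2.19 F [ 0.9  0.2 -0.9] T [-0.1  0.   0. ] gap 7.7 q6 0.413 z [ 0. -0. -1.]
delta/300 [0.0166, 1.4759, -0.0025] turn/90 -1.1124 rows 8.855988447679572 11.654625970799358
```

View pics/s9.png

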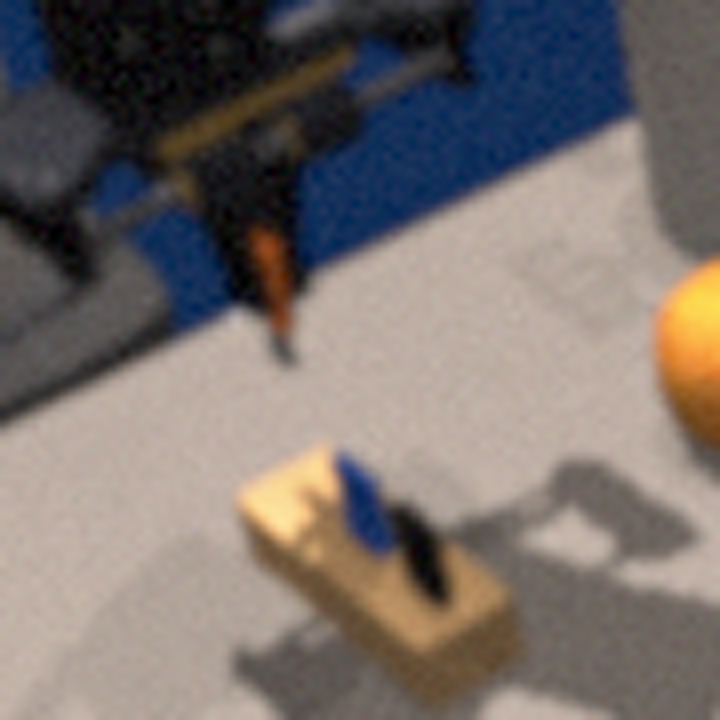

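drive_tool(deltas=[[[-1,0.004,0.85,-0.04,-0.64],[-1,0.004,0.85,-0.04,-0.64],[-1,0.004,0.85,-0.04,-0.64],[-1,0.004,0.85,-0.04,-0.64],[-1,0.004,0.85,-0.04,-0.64],[-1,0.004,0.85,-0.04,-0.64],[-1,0.004,0.85,-0.04,-0.64],[-1,0.004,0.85,-0.04,-0.64]]])

```text
time: 10.85
position: [458.8, 78.2, 148.8]
tool_rot: [0.003, 0.867, 0.499, 0.002]
ft_force: [0.1, 0.8, -0.7]
finger_gap: 0.092
```

```bash
python3 - <<'E'
from h import *
go(471.2,-107.4,140,102.3)
E
```

```text
t 10.85 p [458.8  78.2 148.8] yaw 59.81 F [ 0.1  0.8 -0.7] T [-0.1  0.1 -0. ] gap 8.0 q6 -1.11 z [ 0. -0. -1.]
delta/300 [-0.5141, 0.3467, 0.0322] turn/90 -0.4721 rows 3.7253577232113666 4.946362634034158
```

drive_tool(deltas=[[[-1,-0.514,0.347,0.03,-0.472],[-1,-0.514,0.347,0.03,-0.472],[-1,-0.514,0.347,0.03,-0.472],[-1,-0.514,0.347,0.03,-0.472],[-1,-0.514,0.347,0.03,-0.472],[-1,-0.514,0.347,0.03,-0.472],[-1,-0.514,0.347,0.03,-0.472],[-1,-0.514,0.347,0.03,-0.472]]])

```text
time: 11.65
position: [470.6, -107.0, 139.9]
tool_rot: [0.003, 0.628, 0.778, 0.0]
ft_force: [-0.1, 0.3, -0.0]
finger_gap: 0.089
```

```bash
python3 - <<'E'
from h import *
go(471.2,-107.4,112,102.3)
c=camera("scene");crop(c,"s10.png",210,300,145,235,8)
o,p,M=st()
for dz in(0,-12.6,-34.6): print(dz,(proj(c,p+[0,0,dz])+.5-np.array([210,145]))*8)
print("slot",(proj(c,(471.2,-107.4,66))+.5-np.array([210,145]))*8)
crop(camera("top"),"t10.png",230,310,180,240,10)
E
```

```text
t 11.65 p [ 470.6 -107.   139.9] yaw 102.19 F [-0.1  0.3 -0. ] T [ 0.1  0.  -0.1] gap 7.7 q6 -2.238 z [ 0. -0. -1.]
delta/300 [-0.0013, 0.0014, 0.0929] turn/90 -0.0012 rows 0.5573862633074839 0.012709944001439183
0 [356.5 442.7]
-12.6 [356.9 469. ]
-34.6 [357.7 513.8]
slot [361.2 590.9]
```

View pics/s10.png

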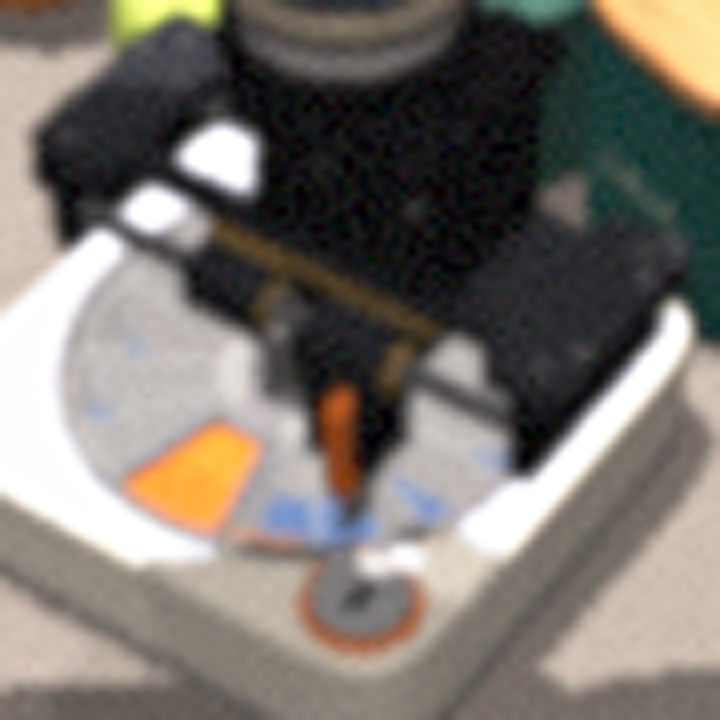

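View pics/t10.png

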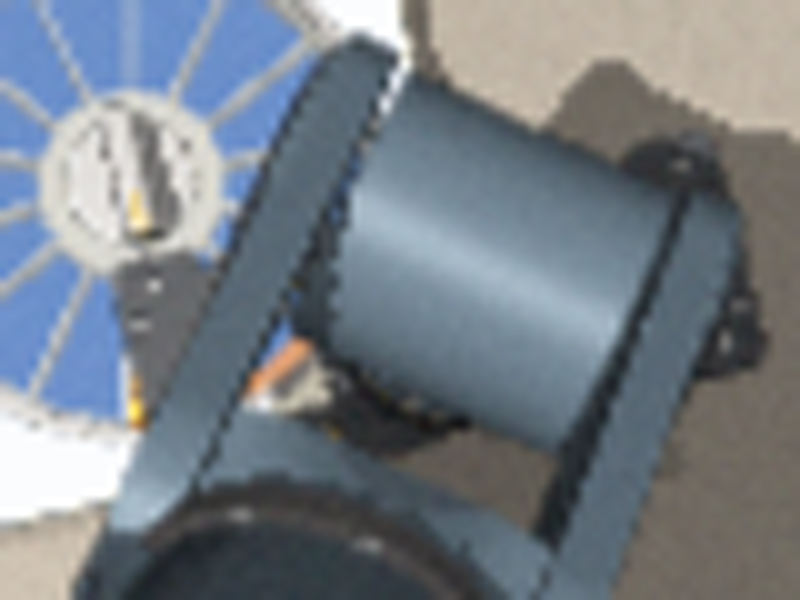

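```bash
python3 - <<'E'
from h import *
c=camera("scene"); u0,v0=240,185; k=16
im=cv2.cvtColor(c["image"],cv2.COLOR_RGB2BGR)[v0:v0+40,u0:u0+36]
im=cv2.resize(im,None,fx=k,fy=k,interpolation=cv2.INTER_CUBIC)[:600]
im=cv2.convertScaleAbs(im,alpha=1.5,beta=10)
o,p,M=st()
def dot(P,col):
    q=(proj(c,P)+.5-np.array([u0,v0]))*k; cv2.circle(im,tuple(int(v) for v in q),3,col,-1)
for s in(-14,14): 
  for j in(-4,4): dot(p+[0,0,-12.6]+M[:,1]*s*12/14+M[:,0]*j,(0,255,0))
for s in(-7,7):
  for j in(-2,2): dot(p+[0,0,-34.6]+M[:,1]*s+M[:,0]*j,(255,255,0))
for s in(-8,8):
  for j in(-2.8,2.8): dot(np.array([471.2,-107.4,66])+M[:,1]*s+M[:,0]*j,(0,0,255))
cv2.imwrite("pics/z11.png",im)
E
```

```text
(no output)
```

View pics/z11.png

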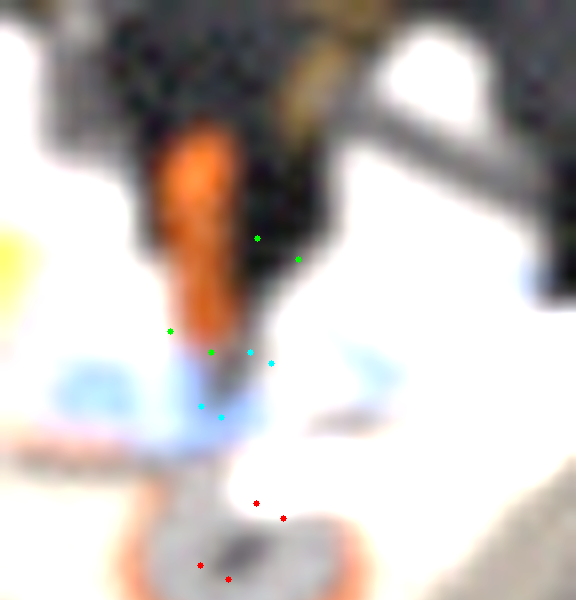

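```bash
python3 - <<'E'
from h import *
go(472,-106.3,103.5,102.2)
E
```

```text
t 11.8 p [ 471.  -106.7  140.4] yaw 102.3 F [-0.3  0.2 -0.1] T [0.  0.1 0.1] gap 8.1 q6 -2.239 z [ 0. -0. -1.]
delta/300 [0.0013, 0.0029, 0.123] turn/90 0.0011 rows 0.738059267804612 0.011109871842156368
```

drive_tool(deltas=[[[-1,0.0013,0.003,0.06,0],[-1,0.0013,0.003,0.122,0],[-1,0.0013,0.003,0.122,0],[-1,0.0013,0.003,0.122,0],[-1,0.0013,0.003,0.122,0]]])

```text
time: 12.3
position: [472.6, -106.3, 104.5]
tool_rot: [0.004, 0.627, 0.779, 0.001]
ft_force: [0.9, 1.2, -0.4]
finger_gap: 0.092
```

```bash
cat > z.py <<'E'
from h import *
import sys
def zoom(name,u0=240,v0=185,k=16,slot=(472,-106.3)):
    c=camera("scene")
    im=cv2.cvtColor(c["image"],cv2.COLOR_RGB2BGR)[v0:v0+40,u0:u0+36]
    im=cv2.resize(im,None,fx=k,fy=k,interpolation=cv2.INTER_CUBIC)[:600]
    im=cv2.convertScaleAbs(im,alpha=1.5,beta=10)
    cv2.imwrite("pics/"+name,im)
E
python3 - <<'E'
from z import *
go(472,-106.3,95,102.2); zoom("z12.png")
E
```

```text
t 12.3 p [ 472.6 -106.3  104.5] yaw 102.31 F [ 0.9  1.2 -0.4] T [ 0.1  0.  -0. ] gap 8.0 q6 -2.237 z [ 0. -0. -1.]
delta/300 [0.0007, -0.0021, 0.0316] turn/90 0.0012 rows 0.19026564913330435 0.013039250364537673
```

View pics/z12.png

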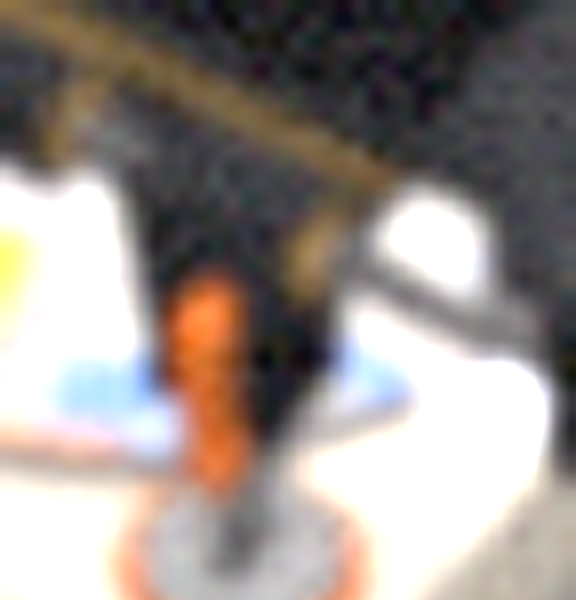

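drive_tool(deltas=[[[-1,0.001,-0.002,0.01,0],[-1,0.001,-0.002,0.018,0],[-1,0.001,-0.002,0.025,0],[-1,0.001,-0.002,0.03,0],[-1,0.001,-0.002,0.03,0]]])

```text
time: 12.85
position: [472.5, -106.4, 95.5]
tool_rot: [0.005, 0.627, 0.779, 0.001]
ft_force: [0.2, 0.2, 0.3]
finger_gap: 0.089
```

```bash
python3 - <<'E'
from z import *
go(472,-106.3,95,102.2); zoom("z13.png")
E
```

```text
t 12.85 p [ 472.5 -106.4   95.5] yaw 102.29 F [0.2 0.2 0.3] T [ 0.1 -0.1 -0. ] gap 7.7 q6 -2.237 z [ 0. -0. -1.]
delta/300 [0.0007, -0.0016, 0.0018] turn/90 0.001 rows 0.015009704949016489 0.010224151992386474
```

View pics/z13.png

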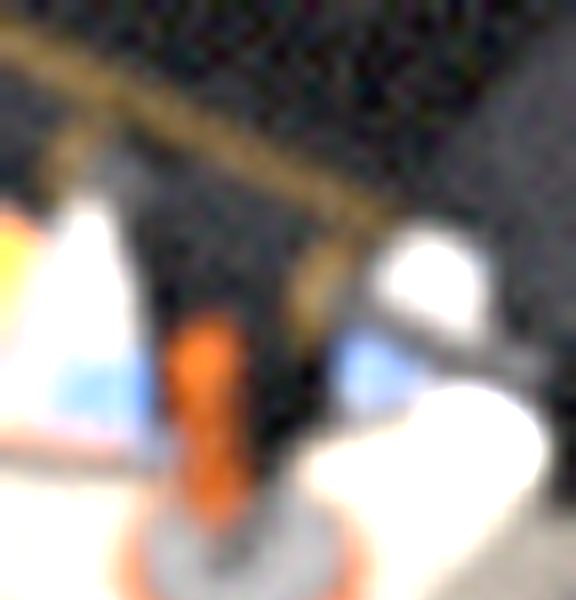

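drive_tool(deltas=[[[-1,0,-0.001,0.01,0],[-1,0,-0.001,0.02,0],[-1,0,-0.001,0.03,0],[-1,0,-0.001,0.035,0],[-1,0,-0.001,0.035,0]]])

```text
time: 13.4
position: [472.8, -106.4, 85.0]
tool_rot: [0.005, 0.627, 0.779, 0.001]
ft_force: [3.1, 3.4, 1.5]
finger_gap: 0.09
```

```bash
python3 - <<'E'
from z import *
go(472,-106.3,78.6,102.2)
E
```

```text
t 13.4 p [ 472.8 -106.4   85. ] yaw 102.28 F [3.1 3.4 1.5] T [ 0.6 -0.6  0.1] gap 7.8 q6 -2.238 z [ 0. -0. -1.]
delta/300 [0.0011, -0.0027, 0.0214] turn/90 0.0009 rows 0.12940897494302622 0.009337316507760991
```

drive_tool(deltas=[[[-1,0,0,0.008,0],[-1,0,0,0.015,0],[-1,0,0,0.022,0],[-1,0,0,0.026,0],[-1,0,0,0.026,0]]])

```text
time: 13.9
position: [472.9, -106.4, 78.2]
tool_rot: [0.005, 0.627, 0.779, 0.001]
ft_force: [0.8, 2.4, 12.1]
finger_gap: 0.091
```

```bash
python3 - <<'E'
from z import *
go(472,-106.3,78.6,102.2);zoom("z14.png")
E
```

```text
t 13.9 p [ 472.9 -106.4   78.2] yaw 102.29 F [ 0.8  2.4 12.1] T [0.7 0.  0. ] gap 8.0 q6 -2.238 z [ 0. -0. -1.]
delta/300 [0.001, -0.0028, -0.0015] turn/90 0.001 rows 0.019648883767455678 0.010806360080828734
```

View pics/z14.png

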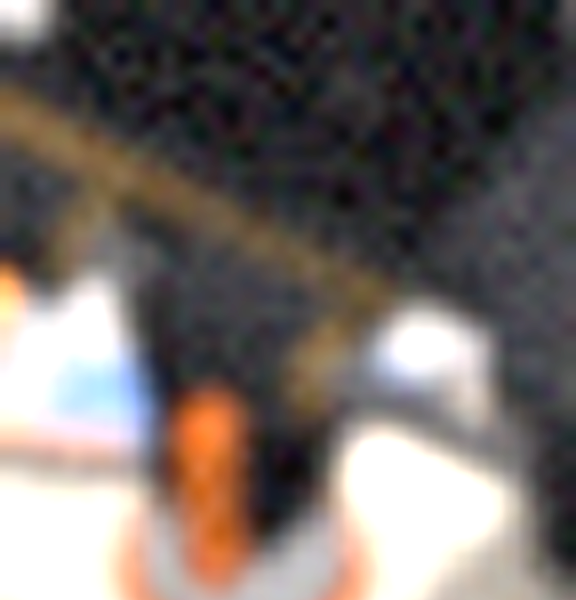

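```bash
python3 - <<'E'
from z import *
c=camera("scene"); o,p,M=st(); k=16
def pp(P): return (proj(c,P)+.5-np.array([240,185]))*k
for z,zt in((140.4,"z11 obs bottom 345"),(104.5,"z12 490"),(95.5,"z13 525"),(78.2,"z14 585")):
    q=np.array([472.9,-106.4,z]); 
    if z>130: q[:2]=471,-106.7
    print(zt,"shoulder near",pp(q+[0,0,-12.6]-M[:,1]*12),"head top near",pp(q+[0,0,29.4]-M[:,1]*14))
I=cv2.cvtColor(c["image"],cv2.COLOR_RGB2HSV)
for v in range(203,226): print(v,[tuple(int(x) for x in c["image"][v,u]) for u in range(251,257)])
E
```

```text
z11 obs bottom 345 shoulder near [190.9 342.2] head top near [178.9 171. ]
z12 490 shoulder near [201.9 479.5] head top near [190.6 317.5]
z13 525 shoulder near [202.7 514.6] head top near [191.5 354.8]
z14 585 shoulder near [204.3 580.8] head top near [193.2 425.1]
203 [(33, 33, 35), (41, 38, 42), (32, 39, 41), (27, 30, 33), (33, 35, 35), (30, 30, 36)]
204 [(35, 35, 42), (26, 29, 36), (27, 29, 31), (37, 34, 41), (35, 37, 40), (38, 36, 44)]
205 [(33, 33, 37), (20, 20, 25), (34, 32, 37), (33, 31, 33), (30, 26, 26), (33, 31, 38)]
206 [(18, 18, 13), (34, 40, 37), (32, 32, 33), (29, 25, 30), (32, 35, 35), (36, 38, 40)]
207 [(14, 16, 21), (22, 22, 24), (21, 26, 23), (19, 25, 28), (28, 29, 32), (29, 28, 33)]
208 [(27, 29, 30), (33, 28, 25), (38, 27, 28), (31, 30, 28), (27, 30, 32), (28, 30, 33)]
209 [(50, 31, 25), (70, 37, 21), (83, 44, 28), (66, 36, 29), (36, 32, 32), (22, 24, 26)]
210 [(92, 46, 22), (130, 65, 27), (138, 66, 28), (104, 56, 33), (60, 41, 34), (26, 23, 29)]
211 [(124, 58, 22), (166, 82, 35), (164, 81, 32), (125, 62, 31), (63, 28, 21), (27, 24, 27)]
212 [(136, 66, 31), (170,
[... 626 characters left out ...]
6, 95, 85), (140, 77, 49), (143, 68, 28), (127, 63, 29), (98, 61, 45), (82, 69, 68)]
220 [(125, 101, 96), (140, 84, 64), (142, 77, 42), (131, 77, 52), (117, 87, 80), (111, 102, 102)]
221 [(126, 114, 109), (136, 101, 88), (138, 91, 74), (133, 97, 89), (127, 117, 112), (124, 122, 121)]
222 [(127, 117, 114), (130, 113, 111), (130, 109, 105), (126, 116, 110), (122, 116, 118), (129, 126, 130)]
223 [(131, 105, 92), (130, 111, 106), (127, 118, 111), (127, 118, 118), (126, 121, 121), (128, 119, 118)]
224 [(161, 100, 76), (148, 100, 79), (137, 101, 92), (139, 108, 100), (142, 113, 101), (139, 104, 94)]
225 [(175, 120, 90), (168, 110, 85), (162, 104, 80), (163, 106, 80), (158, 98, 71), (165, 108, 78)]
```

drive_tool(deltas=[[[-1,0,0,0.007,0.02],[-1,0,0,0.01,-0.02],[-1,0,0,0.014,0.02],[-1,0,0,0.014,0]]])

```text
time: 14.4
position: [473.5, -106.3, 77.2]
tool_rot: [0.006, 0.627, 0.779, 0.002]
ft_force: [-2.0, 4.9, 31.1]
finger_gap: 0.091
```

```bash
python3 - <<'E'
from z import *
go(472,-106.3,78.6,102.2);zoom("z15.png")
c=camera("scene")
for v in range(207,226): print(v,[tuple(int(x) for x in c["image"][v,u]) for u in range(251,255)])
E
```

```text
t 14.4 p [ 473.5 -106.3   77.2] yaw 102.27 F [-2.   4.9 31.1] T [ 1.   0.5 -0. ] gap 7.9 q6 -2.237 z [ 0. -0. -1.]
delta/300 [0.0011, -0.0048, -0.0048] turn/90 0.0008 rows 0.041545789273900915 0.00864448837767417
207 [(29, 29, 36), (23, 24, 25), (26, 28, 32), (27, 27, 31)]
208 [(14, 18, 17), (36, 32, 27), (33, 24, 24), (30, 27, 29)]
209 [(54, 30, 29), (77, 40, 26), (93, 53, 37), (70, 40, 30)]
210 [(78, 35, 17), (132, 69, 38), (143, 69, 32), (118, 62, 29)]
211 [(109, 53, 23), (159, 77, 31), (173, 83, 33), (136, 66, 23)]
212 [(115, 59, 27), (159, 77, 26), (165, 81, 29), (129, 62, 22)]
213 [(104, 49, 25), (148, 75, 35), (143, 68, 20), (111, 54, 23)]
214 [(97, 51, 24), (139, 70, 31), (135, 64, 24), (110, 58, 29)]
215 [(100, 54, 34), (131, 63, 24), (134, 66, 29), (109, 51, 20)]
216 [(110, 69, 49), (135, 69, 36), (136, 71, 25), (111, 51, 24)]
217 [(123, 87, 71), (139, 73, 42), (135, 68, 25), (112, 56, 22)]
218 [(124, 92, 79), (131, 69, 41), (136, 64, 20), (116, 59, 30)]
219 [(123, 95, 85), (136, 75, 49), (142, 68, 28), (122, 61, 31)]
220 [(129, 102, 97), (132, 83, 59), (135, 73, 42), (125, 76, 56)]
221 [(130, 118, 112), (129, 99, 89), (133, 91, 79), (126, 100, 90)]
222 [(128, 117, 113), (126, 112, 111), (128, 113, 110), (125, 118, 109)]
223 [(135, 105, 92), (131, 111, 107), (125, 111, 109), (125, 118, 117)]
224 [(158, 97, 71), (150, 106, 85), (141, 106, 94), (139, 109, 99)]
225 [(172, 117, 91), (166, 109, 79), (163, 107, 82), (163, 106, 80)]
```

View pics/z15.png

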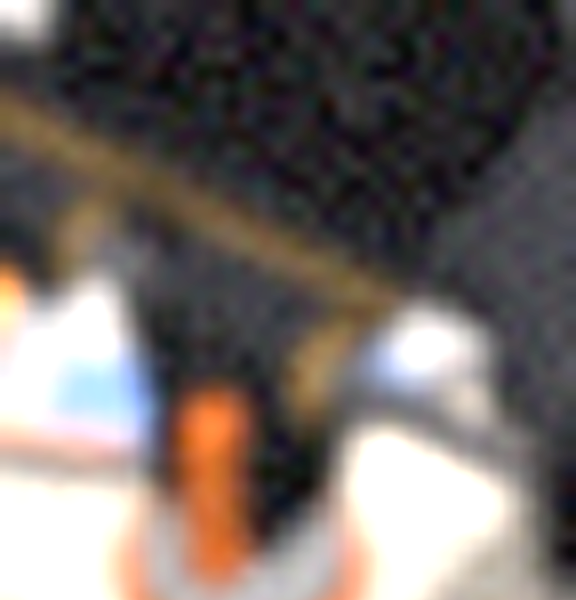

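```bash
python3 - <<'E'
import cv2,numpy as np
for n in("z11","z12","z13","z14","z15"):
    im=cv2.imread(f"pics/{n}.png").astype(float); d=im[...,2]-im[...,0]
    for x in(205,215,225):
        col=cv2.GaussianBlur(d,(9,9),0)[:,x]; r=[i for i in range(100,599) if col[i]>70]
        print(n,x,r[0],r[-1],end=" | ")
    print()
E
```

```text
z11 205 126 345 | z11 215 129 345 | z11 225 134 581 | 
z12 205 278 491 | z12 215 277 495 | z12 225 280 493 | 
z13 205 317 526 | z13 215 316 529 | z13 225 319 526 | 
z14 205 391 587 | z14 215 390 590 | z14 225 392 587 | 
z15 205 390 584 | z15 215 387 586 | z15 225 390 585 |
```

drive_tool(deltas=[[[-1,0,0,0.003,0],[-1,0,0,0.003,0.06],[-1,0,0,0.003,0.12],[-1,0,0,0.003,0.18],[-1,0,0,0.003,0.24],[-1,0,0,0.003,0.3],[-1,0,0,0.003,0.3]]])

```text
time: 15.2
position: [473.3, -106.6, 77.6]
tool_rot: [0.006, 0.792, 0.611, 0.003]
ft_force: [-1.2, 1.9, 16.4]
finger_gap: 0.086
```

```bash
python3 - <<'E'
from z import *
go(472,-106.3,78.6,12.3-7);zoom("z16.png",u0=232)
E
```

```text
t 15.2 p [ 473.3 -106.6   77.6] yaw 75.28 F [-1.2  1.9 16.4] T [0.4 0.2 0. ] gap 7.5 q6 -1.765 z [ 0. -0. -1.]
delta/300 [-0.0003, -0.0044, -0.0033] turn/90 0.7775 rows 0.033148830429478825 8.146491840305028
```

View pics/z16.png

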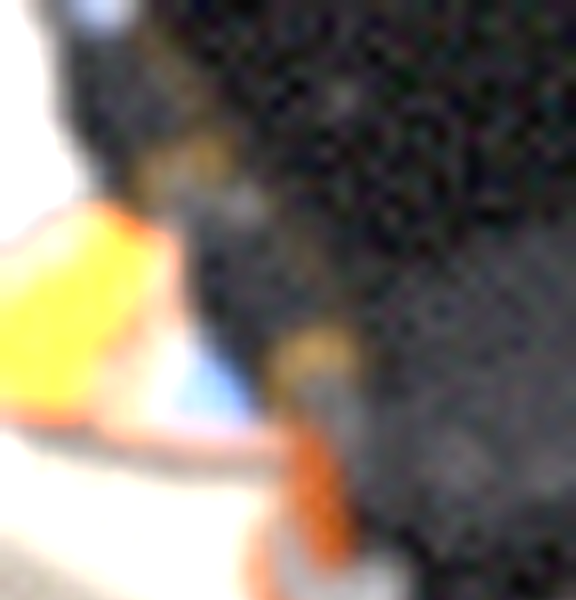

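drive_tool(deltas=[[[-1,0,0,0.002,0.06],[-1,0,0,0.002,0.12],[-1,0,0,0.002,0.18],[-1,0,0,0.002,0.24],[-1,0,0,0.002,0.3],[-1,0,0,0.002,0.36],[-1,0,0,0.002,0.36]]])

```text
time: 15.95
position: [472.8, -107.1, 77.8]
tool_rot: [0.006, 0.931, 0.366, 0.004]
ft_force: [-1.3, 0.5, 10.3]
finger_gap: 0.089
```

```bash
python3 - <<'E'
from z import *
go(472,-106.3,78.6,12.3-7);print(np.round(1000*np.array(sensors.get_obs()["ft_torque"])))
crop(camera("scene"),"s17.png",190,310,130,250,6)
E
```

```text
t 15.95 p [ 472.8 -107.1   77.8] yaw 42.94 F [-1.3  0.5 10.3] T [-0.1  0.2  0. ] gap 7.7 q6 -1.2 z [ 0. -0. -1.]
delta/300 [-0.0001, -0.0038, -0.0028] turn/90 0.4182 rows 0.028702695879615384 4.3814167694925175
[-106.  204.   35.]
```

View pics/s17.png

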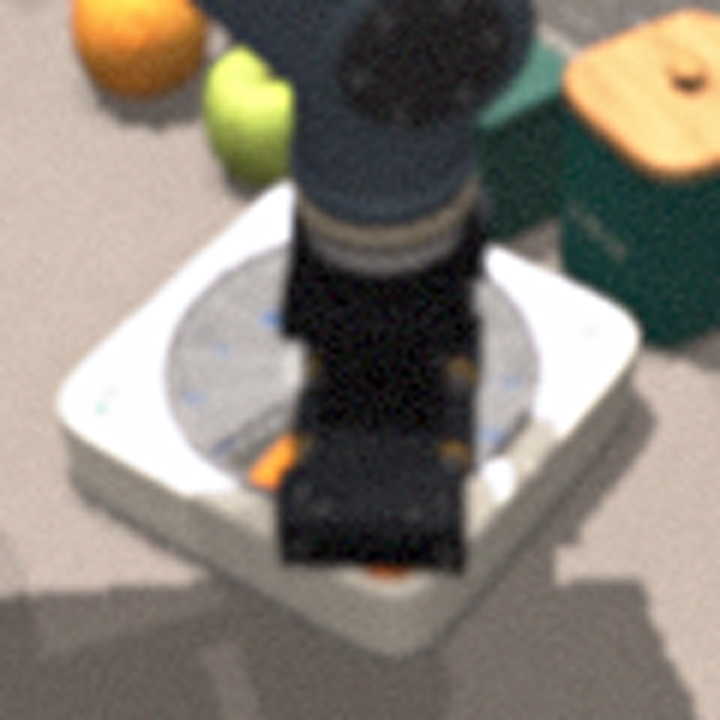

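drive_tool(deltas=[[[-1,0,-0.001,0.002,0.06],[-1,0,-0.001,0.002,0.12],[-1,0,-0.001,0.002,0.18],[-1,0,-0.001,0.002,0.24],[-1,0,-0.001,0.002,0.3],[-1,0,-0.001,0.002,0.36],[-1,0,-0.001,0.002,0.42],[-1,0,-0.001,0.002,0.42]]])

```text
time: 16.8
position: [471.8, -107.5, 77.8]
tool_rot: [0.005, 0.999, 0.045, 0.005]
ft_force: [-1.5, -0.9, 8.3]
finger_gap: 0.093
```

```bash
python3 - <<'E'
from z import *
go(472,-106.3,78.6,12.3-8);print(np.round(1000*np.array(sensors.get_obs()["ft_torque"])))
crop(camera("scene"),"s18.png",190,310,130,250,6);crop(camera("top"),"t18.png",195,295,150,245,7)
E
```

```text
t 16.8 p [ 471.8 -107.5   77.8] yaw 5.21 F [-1.5 -0.9  8.3] T [-0.2  0.4  0. ] gap 8.1 q6 -0.539 z [ 0. -0. -1.]
delta/300 [0.0012, -0.0038, -0.0029] turn/90 0.0102 rows 0.02947551697426281 0.10641341613733055
[-242.  366.   48.]
```

View pics/s18.png

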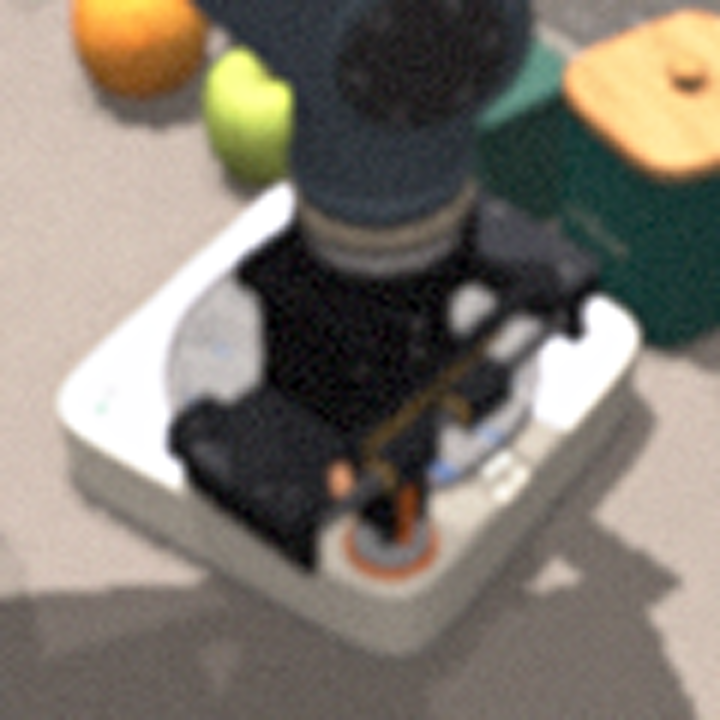

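View pics/t18.png

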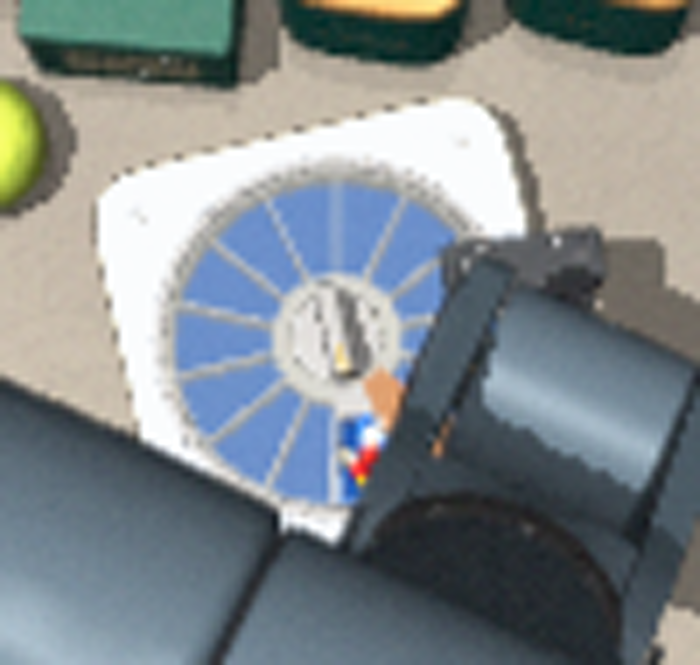

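drive_tool(deltas=[[[-1,0,0,0.002,0.02],[-1,0,0,0.002,0.03],[-1,0,0,0.002,0.03],[-1,0,0,0.002,0.03]]])

```text
time: 17.3
position: [471.6, -107.6, 77.8]
tool_rot: [0.005, 1.0, 0.023, 0.005]
ft_force: [-0.3, 1.5, 8.5]
finger_gap: 0.094
```

```bash
python3 - <<'E'
from z import *
go(472,-106.3,78.6,12.3-8)
print([list(np.round(1000*np.array(sensors.get_obs()["ft_torque"]))) for _ in range(1)])
c=camera("top");crop(c,"t19.png",230,270,185,225,15);crop(camera("scene"),"s19.png",230,290,180,240,10)
b=(195,295,150,245); I=up(c,b); hsv=cv2.cvtColor(I,cv2.COLOR_RGB2HSV)
m=(hsv[...,0]<25)&(hsv[...,1]>100)&(hsv[...,2]>120)
cs,_=cv2.findContours(m.astype(np.uint8),0,1)
for k in cs:
    P=tow(c,b,k,59); d=P-[533.4,-11]; r=np.hypot(*d.T); a=(np.degrees(np.arctan2(d[:,1],d[:,0]))-192.3+180)%360-180
    if cv2.contourArea(k)>60: print(cv2.contourArea(k),"r",r.min(),r.max(),"ang",a.min(),a.max(),"edge",[(round(float(x)),round(float(y),1)) for x,y in zip(r,a) if y<a.min()+4][::6])
E
```

```text
t 17.3 p [ 471.6 -107.6   77.8] yaw 2.65 F [-0.3  1.5  8.5] T [0.2 0.  0. ] gap 8.2 q6 -0.494 z [ 0. -0. -1.]
delta/300 [0.0016, -0.0044, -0.0028] turn/90 -0.0183 rows 0.03243432115659234 0.1921896570667972
[[np.float64(245.0), np.float64(15.0), np.float64(49.0)]]
128.5 r 68.39589265941511 73.65707146463798 ang -4.854004918307055 0.7054498717158708 edge [(68, -2.2), (69, -4.2), (72, -4.6), (73, -2.9), (74, -0.9)]
287.0 r 57.9286338940804 67.29339237901878 ang -5.991382346110072 6.958510281706367 edge [(63, -2.1), (64, -4.7), (67, -5.0), (67, -2.8)]
88.5 r 73.10640466945515 78.15659754721511 ang 27.99563514501324 32.00784497892829 edge [(73, 31.5), (74, 29.3), (76, 28.0), (78, 29.0), (77, 30.8)]
1436.0 r 27.526935807857704 52.46152948988782 ang 17.30322464438757 41.334575226089044 edge [(28, 21.1), (31, 19.0), (34, 19.5), (37, 19.0), (39, 17.5), (42, 18.0), (46, 19.1), (49, 18.8), (51, 18.1), (52, 20.7)]
474.0 r 226.04411867683226 248.6439973454902 ang 120.92744569265557 126.77942223475009 edge [(230, 124.8), (231, 124.2), (233, 123.7), (234, 123.1), (236, 122.6), (238, 122.2), (240, 121.8), (242, 121.4), (245, 121.1), (248, 121.0), (247, 121.4), (245, 121.8), (244, 122.3), (242, 122.7), (240, 123.2), (238, 123.6), (236, 124.1), (234, 124.6)]
2409.5 r 166.85196708585482 184.4702589383292 ang 146.92400245539307 171.64804996569126 edge [(171, 150.8), (172, 150.0), (174, 149.2), (176, 148.5), (178, 147.9), (180, 147.2), (184, 147.0), (184, 147.6), (183, 148.4), (182, 149.1), (180, 149.7), (180, 150.2)]
```

View pics/t19.png

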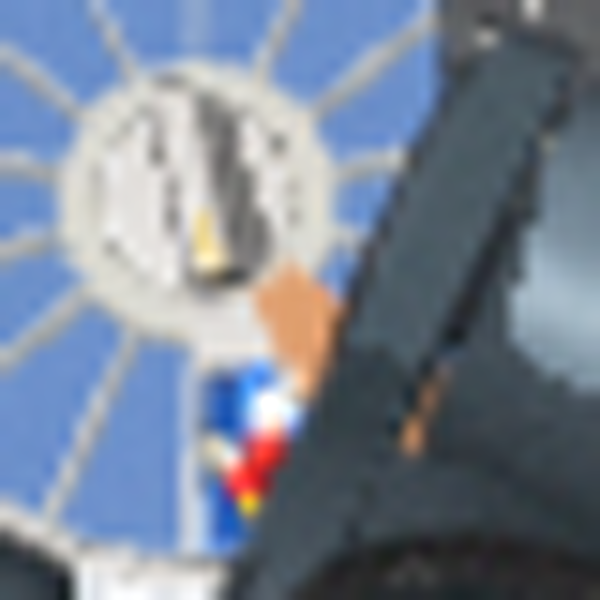

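View pics/s19.png

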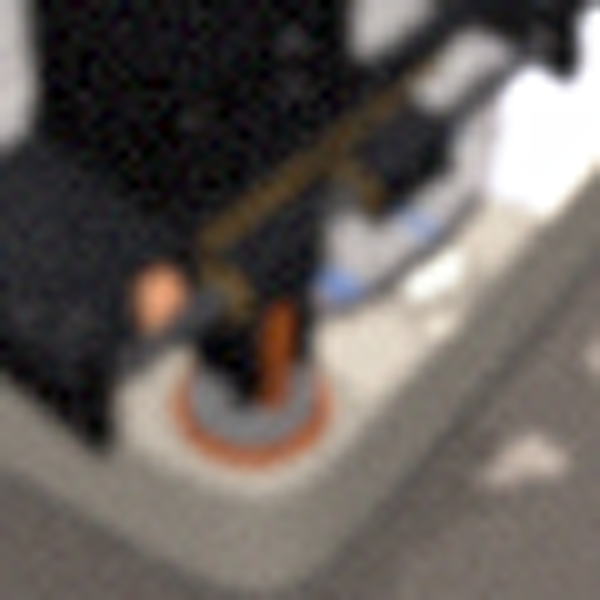

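drive_tool(deltas=[[[-1,0,0,0.004,0.01],[-1,0,0,0.008,0.01],[-1,0,0,0.008,0.01],[-1,0,0,0.008,0.01]]])

```text
time: 17.8
position: [471.6, -107.7, 77.7]
tool_rot: [0.005, 1.0, 0.016, 0.005]
ft_force: [-2.9, 4.0, 23.9]
finger_gap: 0.091
```

```bash
python3 - <<'E'
from z import *
go(472,-106.3,78.6,12.3-8)
c=camera("scene");crop(c,"s20.png",230,290,180,240,10); cv2.imwrite("pics/s20full.png",cv2.cvtColor(c["image"],cv2.COLOR_RGB2BGR))
go(472,-106.3,78.6,12.3-8)
E
```

```text
t 17.8 p [ 471.6 -107.7   77.7] yaw 1.82 F [-2.9  4.  23.9] T [0.6 0.4 0.1] gap 7.9 q6 -0.479 z [ 0. -0. -1.]
delta/300 [0.0015, -0.0046, -0.0031] turn/90 -0.0276 rows 0.03439749903604188 0.28889352067965085
t 17.85 p [ 471.6 -107.7   77.6] yaw 1.82 F [-1.5  4.5 23.1] T [0.6 0.4 0.1] gap 8.2 q6 -0.479 z [ 0. -0. -1.]
delta/300 [0.0015, -0.0046, -0.0032] turn/90 -0.0276 rows 0.03492954913135002 0.2887867757867672
```

View pics/s20.png

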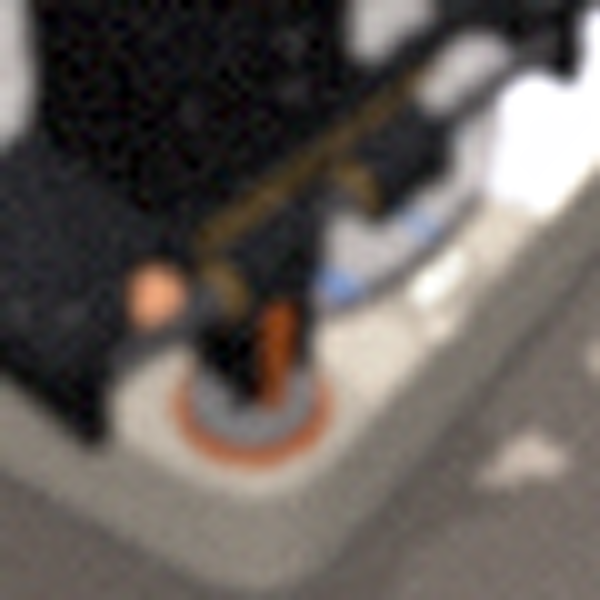

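View pics/s20full.png

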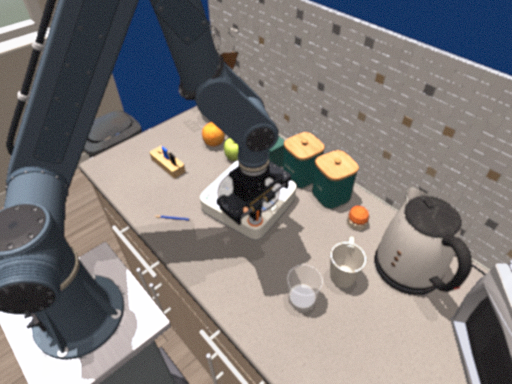

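drive_tool(deltas=[[[-1,0,0,0.003,0.005],[-1,0,0,0.003,0.005],[-1,0,0,0.003,0.005],[-1,0,0,0.003,0.005],[-1,0,0,0.003,0.005],[-1,0,0,0.003,0.005]]])

```text
time: 18.45
position: [471.5, -107.7, 77.7]
tool_rot: [0.005, 1.0, 0.012, 0.005]
ft_force: [0.6, 3.1, 12.9]
finger_gap: 0.089
```

```bash
python3 - <<'E'
from z import *
from workcell import finish_job
go(472,-106.3,78.6,12.3-8)
c=camera("top");crop(c,"t21.png",230,270,185,225,15)
finish_job()
E
```

```text
t 18.45 p [ 471.5 -107.7   77.7] yaw 1.42 F [ 0.6  3.1 12.9] T [0.5 0.1 0.1] gap 7.8 q6 -0.471 z [ 0. -0. -1.]
delta/300 [0.0017, -0.0044, -0.0029] turn/90 -0.032 rows 0.03356531482288689 0.3355136023493939
the job is handed in; nothing more can be done
```

View pics/t21.png

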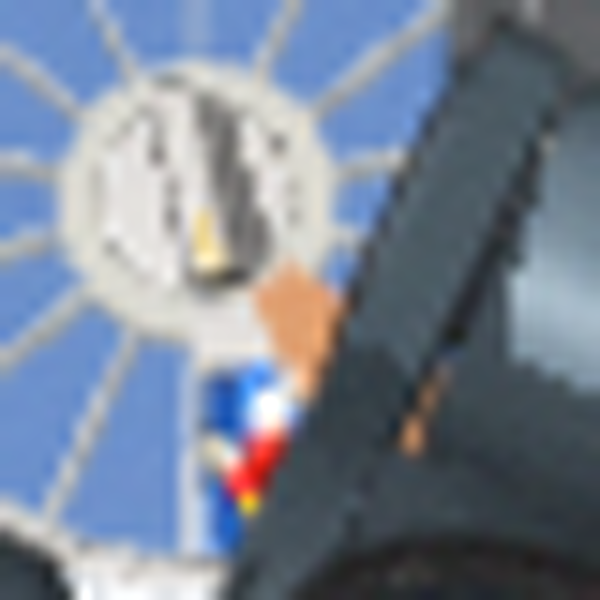

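The dose is ready: the capsule pocket is under the hatch, and the shutter stands open with the arm still gripping the key and holding it turned. I handed the job in at about 18.5 s.

- **Drum:** I turned the knob two clicks clockwise. The pointer then sat within about 1° of the hatch axis, and the last top picture shows the capsules in the open hatch.
- **Key:** I took the orange key from the block and pushed it in until it stopped moving under a 31 N push, well above the 12 N from the pins. I read that as home. The pictures suggest it slid about 1 to 3 mm up in the grip while going in, but it turned freely afterwards.
- **Turn:** The gripper turned about 100° clockwise, which is a quarter turn plus the play. The last reading shows about 13 N of downward push, with the grip closed on the key head.
- **Shutter:** Its edge is clear of the capsules. I measured its travel at roughly 0.55 rad against the expected 0.49, a rough figure because the arm hid part of it.
- **Other things:** In the last full scene picture the black and blue keys are still in the block and nothing else looks moved.
- **Disagreement:** The two cameras differed by about 3.5 mm on where the dispenser is. I went by the position felt while gripping the knob, which matched the top camera.

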